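# Fetch a stray foot from under the riser with the reacher

## Robot

A 6-joint arm with a two-finger parallel gripper is mounted at the origin on the work surface. World frame = base frame: x ahead of the robot, y to its left, z up, the work surface at z = 0. Lengths are in m, angles in rad, forces in N, time in s.
With the tool pointing down it reaches from about 0.3 to 1 m from the base axis. Payload 5.1 kg.
Tool frame: the origin (TCP) lies at the centre of the arm's flange, where the gripper is bolted on; the fingertips stand 190 mm ahead of it and the grasp point (between the pads) lies 171 mm ahead of it; z points along the fingers, y is the direction in which the jaws open and shut (so a half turn about z gives the same grasp; the last joint's range is limited). The gripper opens to 95 mm and grips with 3 to 60 N. Pads are 20 mm wide; open, the fingers measure 119 mm over their backs; the gripper's body (75 mm by 180 mm) begins 59 mm behind the grasp point.
Start: joints at [1.114, 0.124, 1.65, -0, 1.367, -0.083], TCP at [0.237, 0.605, 0.405] pointing down, gripper open.
Joint ranges: [-2.61, 2.61], [-1.02, 2.33], [0.03, 2.71], [-1.35, 4.49], [0.32, 2.68], [-2.91, 2.91]. Speed limits (rad/s): [2.57, 2.57, 3.14, 3.14, 3.14, 3.14].

## Interface

Orientations are given as a unit quaternion [x, y, z, w].
In Python, from workcell import arm, cams, workorder gives the robot as it stands.
- The arm moves only by the tool carry_out, never from a script. Its arguments are lists of equal length, an entry for each row: "slide": the shift along the tool's x, y, z in mm, a list of three; "rotation": the turn, a rotation vector about the tool's x, y, z in degrees, a list of three; "hand": the finger opening in mm, from 0 to 95.1. A call has 1 to 10 rows; each row shifts and turns the pose as measured when the row begins, along the tool's axes as they then stand; what a row does not reach is not made up. A row lasts 1/12 s, in which the tool goes at most 41.7 mm and 7.16 degrees, less where a joint would pass 70% of its speed; a pose out of reach is approached as far as the arm can. A call is refused whole if a number of a shift passes 41.7 or a number of a turn 7.16, either way. A call with a gripper value outside its range is refused whole. The fingers move at their own pace and stop on an object; the grip force is fixed at half the most. Time passes only in rows, so rows that do not move let the fingers close. It gives the time, the measured TCP pose, the force and the opening at its end, in the units of the state.
- arm.get_obs(): the state, without advancing time (a new reading comes with each control period).
- cams.read_camera(name): name is "side" or "top"; returns the picture (420x560x3 uint8, blue, green, red); there is no depth.
- cams.camera_model(name): a dict with "mtx" (3x3 intrinsics, pixels), "k1" (the pictures are not rectified: a ray, as slopes to the right and down, at radius r is drawn at 1 + k1 r^2 times it, then the intrinsics apply), "extrinsics" (4x4, takes a point from camera to world coordinates). Camera axes: x right, y up, looking along -z (the intrinsics and any distortion apply to the point x, -y, -z); pixel columns grow to the right and rows downward; lengths in m; the calibration is good to about 2 mm. A picture is of the moment at which its call begins. camera_model takes no time and is no camera call.
- workorder.sign_off(): hands the job in, once; it reports no verdict.
The state is a dict: "time_s": time; "joints": joint angles; "joint_vel": joint speeds; "joint_torque": joint torques, N m; "eef_pos": TCP position; "orientation": TCP orientation; "force": force on the tool from outside, world axes, zero at the start; "ft_torque": the same for the moment, N m; "width": finger opening in m.
Only numpy, scipy, OpenCV 4.12 (cv2) and the standard library are available. Lean on these libraries where they do the work, as an engineer would, in place of code of your own. Each camera call takes 0.05 s, during which the arm holds its last target.

## Task

A turned wooden cabinet foot has slid in under the wire riser. Take the reacher from its sloping rack, squeeze its trigger to grip the foot in the gap, draw it out and stand it upright inside the shallow white tray. Then lay the reacher down on the bench, clear of the foot; leave the other loose things where they are.

Things in the scene. Friction and masses are not known exactly. Their poses are not given: they have to be found in the camera images.
- reacher: Hand reacher of grey plastic with a bare metal tube, 325 mm long, 120 g, lying on its flat side on the rack. Origin at the underside, below the tube axis; x along the tube to the jaws, y to the side where the pistol grip stands out, z up off that side. Grip x -45..-21, y 15..115, z 0..36 mm; housing x -50..50, y +-17, z 0..36; tube 14 mm thick, its axis at y 0, z 20; head at x 185..213
- trigger: Black sprung trigger in front of the grip, hinged at x 10, y 8 mm of the reacher. Its swell, an upright round 24 mm thick, is at x 1, y 60, z 2..34 mm: 58 mm from the grip's back face to the swell's front when free, 40 mm fully squeezed. About 9 N starts it, 13 N squeezes it fully. It reopens by itself. Origin at the hinge, axes as the reacher's when free
- jaw_left: Jaw on the +y side of the reacher, with a rubber pad and a small inward hook at the tip. The trigger closes both jaws alike: free, 73 mm between the tips (92 mm over the outside); parallel and 37 mm apart (just gripping the foot) with about 47 mm over grip and trigger; shut on nothing at 40 mm. Pads x 240..270, z 7..33 mm of the reacher. Origin at its hinge, x 203, y 10 mm
- jaw_right: The mirror jaw on the -y side of the reacher; origin at its hinge, x 203, y -10 mm of the reacher
- reacher_grip (a point): Where to hold the reacher: between grip and trigger swell, at x -16, y 60, z 26 mm of the reacher; the fingers come along the reacher's -z and close along its x, one on the grip's back face, one on the trigger swell. Axes as the reacher's
- reacher_bite (a point): Middle of the space between the jaw pads, at x 253, y 0, z 20 mm of the reacher; what is to be gripped should stand here. Axes as the reacher's
- rack: Fixed sloping rack of galvanised sheet, a 350 x 190 mm floor sloping 0.52 rad (30 degrees) down towards its own +x, with a 25 mm lip at the low end, 15 mm side flanges and no wall at the high end (floor 195 mm high there). The reacher lies flat on it, jaw tips at the low lip. Origin on the bench under its middle
- riser: Fixed wire riser on the bench, 360 mm long (its x), 220 mm deep (its y), clear height 79 mm under a deck of steel wires 36 mm apart, top of the deck 89 mm; two clear bins stand on its rear half, up to 170 mm high. Open front at its y -110 mm, the side that faces the robot's right; wire legs at the four corners. Origin on the bench under its middle, z up
- foot: Turned wooden cabinet foot, standing: a round body 37 mm across from 4 to 31 mm height, with a stub 18 mm across on top, 46 mm tall in all, 35 g. It stands under the riser, on either side of its middle, 90 to 135 mm behind the front edge. Origin at the centre of its underside, z up its axis
- offcut: Bystander: square wooden offcut, 42 x 42 x 38 mm high, under the riser beside the foot, at least 90 mm from it between centres. Origin at the centre of its underside
- tray: Fixed shallow white plastic tray on the bench, 110 (x) x 160 (y) mm outside, walls 4 mm thick and 10 mm high, floor 4 mm thick. Origin on the bench under its centre, z up
- glue: Bystander: white plastic bottle, 56 mm across, 150 mm tall; origin at the centre of its underside
- cone: Bystander: wooden cone, 48 mm across at the foot, 90 mm tall; origin at the centre of its underside
- slab: Bystander: dark wooden slab 90 x 55 x 22 mm; origin at the centre of its underside
Mind the look-alikes: they are no part of the job. Of the things like the tray, leave any that is pink; of the rest the larger one is meant.

How it is judged:
By the outcome, as a careful person would: the job done as asked, in the order asked, and still so for the second after the job is handed in, with the robot touching nothing.
It also fails if it takes over 64 s, if anything falls off the work surface, if the arm or the gripper's body presses on something with over 40 N, if the wrist force passes 120 N, or if a joint passes its speed limit or range.

## Working session

There is one attempt and no reset: what is moved stays moved. The work goes in short steps, Python scripts to look and compute and a tool call to move; the robot and the scene stay as the last step left them, time stands still between calls to the robot, and variables do not carry over. Pictures are saved under pics/ and viewed, and the job is handed in when it is done.

Besides the shell and the picture viewer there is one more tool, called after "Emit:" in YAML: its name, and indented under it one key for each argument. carry_out: Moves the arm, as the interface text tells. Its arguments: {"type":"object","properties":{"slide":{"type":"array"},"rotation":{"type":"array"},"hand":{"type":"array"}},"required":["slide","rotation","hand"]}

```bash
ls; mkdir -p pics; python3 - <<'E'
from workcell import arm,cams
import cv2
for n in("side","top"):
    im=cams.read_camera(n);cv2.imwrite(f"pics/{n}0.png",im);m=cams.camera_model(n);print(n,m)
print(arm.get_obs())
E
```

```text
pics
side {'mtx': array([[383.09687566,   0.        , 286.86702775],
       [  0.        , 383.09687566, 208.36902446],
       [  0.        ,   0.        ,   1.        ]]), 'k1': -0.09139763185734714, 'extrinsics': array([[-0.99726469,  0.01863315, -0.07152577,  0.51690862],
       [-0.07097562, -0.51151046,  0.85634077,  0.84849077],
       [-0.02062986,  0.859075  ,  0.51143382,  0.65694513],
       [ 0.        ,  0.        ,  0.        ,  1.        ]])}
top {'mtx': array([[459.25205719,   0.        , 284.76995762],
       [  0.        , 459.25205719, 201.10201755],
       [  0.        ,   0.        ,   1.        ]]), 'k1': -0.1395379379786869, 'extrinsics': array([[ 0.05846014,  0.976035  , -0.20961414,  0.34060421],
       [-0.9982854 ,  0.05653705, -0.01516009, -0.03415072],
       [-0.00294581,  0.21014099,  0.97766665,  1.19568901],
       [ 0.        ,  0.        ,  0.        ,  1.        ]])}
{'time_s': 0.1, 'joints': array([ 1.11440985e+00,  1.24418422e-01,  1.65154439e+00, -5.99827827e-05,
        1.36746790e+00, -8.26266457e-02]), 'joint_vel': array([ 0.00017335, -0.00073302, -0.00274181,  0.00015968,  0.0007575 ,
        0.00107608]), 'joint_torque': array([ 4.05147912e-04, -4.18877685e+01, -3.61097431e+01,  7.77171878e-02,
        4.61802527e-02, -8.08968116e-05]), 'eef_pos': array([0.23727463, 0.60489984, 0.40361942]), 'orientation': array([ 1.85787990e-01,  9.82589424e-01, -8.93670794e-04, -2.16388179e-04]), 'force': array([-0.02389936, -0.03862847, -0.23417981]), 'ft_torque': array([-0.03777443, -0.04417091,  0.01121838]), 'width': 0.09546860791111832}
```

View pics/side0.png

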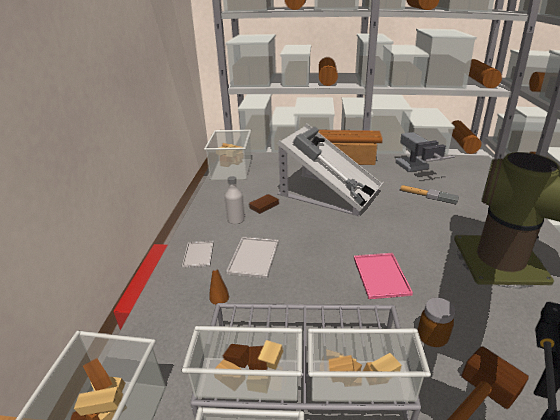

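View pics/top0.png

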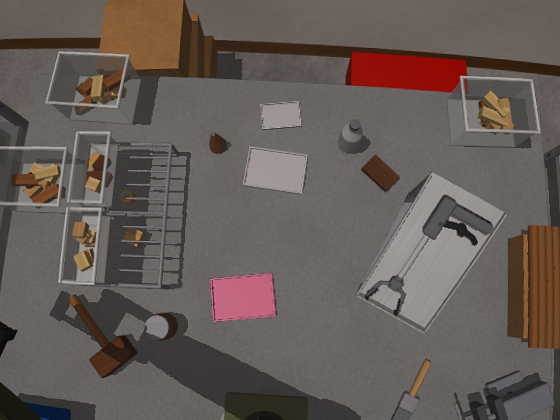

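The side view shows the rack at (330,170), with the trays at (253,257) and (198,253). The top view shows the riser at (125,215), the large white tray at (276,170), and the reacher at (425,240) with its jaws at (385,290). I'll zoom in on both.

```bash
python3 - <<'E'
import cv2
t=cv2.imread("pics/top0.png");s=cv2.imread("pics/side0.png")
cv2.imwrite("pics/tz1.png",cv2.resize(t[130:300,50:200],None,fx=3.5,fy=3.5,interpolation=cv2.INTER_CUBIC))
cv2.imwrite("pics/tz2.png",cv2.resize(t[160:340,345:515],None,fx=3.3,fy=3.3,interpolation=cv2.INTER_CUBIC))
cv2.imwrite("pics/tz3.png",cv2.resize(t[90:210,195:415],None,fx=3.5,fy=3.5,interpolation=cv2.INTER_CUBIC))
cv2.imwrite("pics/sz1.png",cv2.resize(s[115:220,220:400],None,fx=4.4,fy=4.4,interpolation=cv2.INTER_CUBIC))
E
```

```text
(no output)
```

View pics/tz1.png

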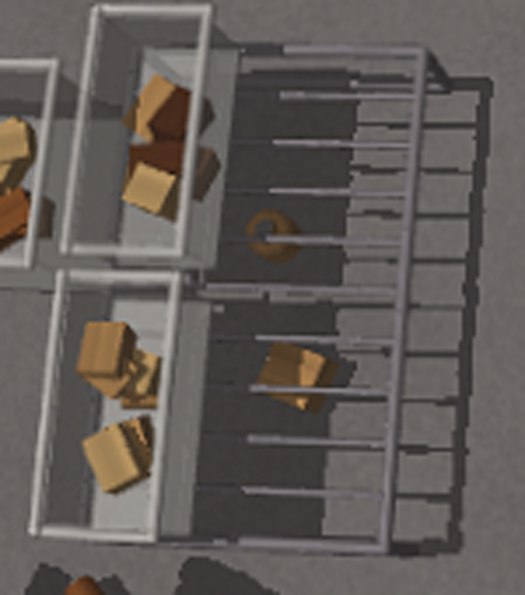

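View pics/tz2.png

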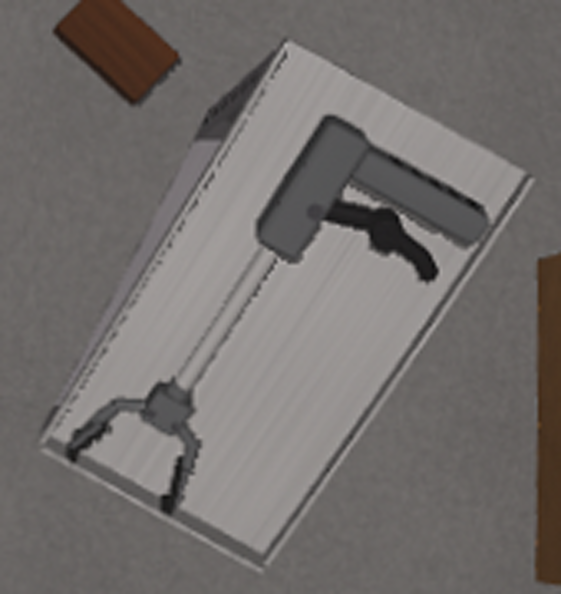

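View pics/tz3.png

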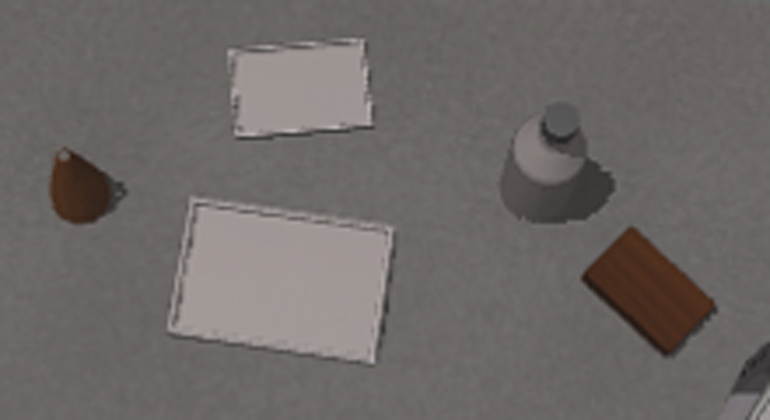

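View pics/sz1.png

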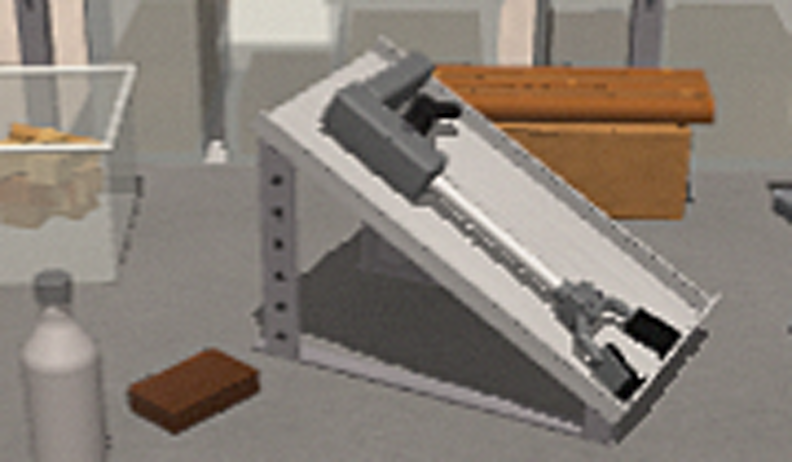

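```bash
cat > h.py <<'E'
import numpy as np, cv2
from scipy.spatial.transform import Rotation as R
from scipy.optimize import least_squares
from workcell import arm,cams
M={n:cams.camera_model(n) for n in("side","top")}
def proj(n,P):
    m=M[n];T=np.linalg.inv(m["extrinsics"]);P=np.atleast_2d(P)
    c=P@T[:3,:3].T+T[:3,3]
    a=np.stack([c[:,0]/-c[:,2],-c[:,1]/-c[:,2]],1)
    a=a*(1+m["k1"]*(a**2).sum(1,keepdims=True))
    K=m["mtx"];return a*[K[0,0],K[1,1]]+[K[0,2],K[1,2]]
def back(n,uv,z):
    m=M[n];K=m["mtx"];d=np.array([(uv[0]-K[0,2])/K[0,0],(uv[1]-K[1,2])/K[1,1]])
    a=d.copy()
    for _ in range(20): a=d/(1+m["k1"]*(a@a))
    v=m["extrinsics"][:3,:3]@np.array([a[0],-a[1],-1]);o=m["extrinsics"][:3,3]
    return o+v*(z-o[2])/v[2]
def rz(a): return R.from_euler('z',a).as_matrix()
RY=R.from_euler('y',np.pi/6).as_matrix()
C,S=np.cos(np.pi/6),.5
def rackpt(p,q):  # q along slope from mid, lateral, normal (m); floor frame
    q=np.atleast_2d(q)
    return (q@RY.T+[0,0,.1075])@rz(p[2]).T+[p[0],p[1],0]
E
python3 - <<'E'
from h import *
z1=lambda u,v:(u/3.5+50,v/3.5+130)
z2=lambda u,v:(u/3.3+345,v/3.3+160)
z3=lambda u,v:(u/3.5+195,v/3.5+90)
# rack + reacher, top view
rk=[((-.175,.095-.19,.015),z2(286,38)),((-.175,.095,.015),z2(531,178)),((.175,.095,.025),z2(263,570)),((.175,-.095,.025),z2(42,445))]
rc=[((.001,.060,.034),z2(386,228)),((-.033,.115,.030),z2(484,232)),((-.05,-.017,.036),z2(327,115)),((.05,-.017,.036),z2(258,228)),((.05,.017,.036),z2(295,262)),((.199,0,.034),z2(168,403)),((.273,.043,.033),z2(168,508)),((.273,-.043,.033),z2(70,455)),((.01,.008,.036),z2(316,212))]
def f(p,full=False):
    A=proj("top",rackpt(p,[a for a,_ in rk]))-[b for _,b in rk]
    q=np.array([a for a,_ in rc])@rz(p[5]).T+[p[3],p[4],0]
    B=proj("top",rackpt(p,q))-[b for _,b in rc]
    return (A,B) if full else np.concatenate([A.ravel(),B.ravel()])
s=least_squares(f,[.4,-.3,2.56,-.1,0,0],loss='soft_l1');p=s.x
print("rack+reacher",p.round(4));print(f(p,True)[0].round(1),f(p,True)[1].round(1))
np.save("rk.npy",p)
q=np.array([[-.016,.06,.026],[0,0,0],[.253,0,.02]])@rz(p[5]).T+[p[3],p[4],0]
print("grip,orig,bite",rackpt(p,q).round(4))
# tray
print("tray",*[back("top",z3(*u),.010).round(4) for u in((192,200),(393,228),(375,362),(168,332))],sep="\n")
print("pink/other",back("top",z3(300,88),.01).round(3),back("top",(243,297),.01).round(3))
for n,u,z in(("stub",(268,237),.046),("ring",(273,235),.031)): print(n,back("top",z1(*u),z).round(4))
print("offcut top",back("top",z1(296,368),.038).round(3))
for n,u,z in(("far front",(425,50),.089),("near front",(388,547),.089),("leg f shadowless",(445,88),0)): print(n,back("top",z1(*u),z).round(4))
for n,u,z in(("cone",(64,155),.09),("glue top",(562,120),.15),("slab",(648,292),.022)): print(n,back("top",z3(*u),z).round(3))
print("jar",back("top",(160,326),.08).round(3))
E
```

```text
rack+reacher [ 0.4658 -0.3695  2.6806 -0.1004 -0.0319 -0.0054]
[[ 0.8  1.3]
 [-0.5 -0.4]
 [-0.2 -0.7]
 [ 0.2 -0.2]] [[ 0.9  0.3]
 [ 0.2 -1.9]
 [ 1.4 -0.9]
 [-1.   1.6]
 [ 0.6 -1.4]
 [-0.5  2.4]
 [-0.9  2.3]
 [-1.5  1.1]
 [ 0.2 -2.6]]
grip,orig,bite [[ 0.5317 -0.4337  0.188 ]
 [ 0.5579 -0.3796  0.1577]
 [ 0.3533 -0.2765  0.0485]]
tray
[0.7391 0.0877 0.01  ]
[ 0.7252 -0.0691  0.01  ]
[ 0.6183 -0.0605  0.01  ]
[0.6326 0.098  0.01  ]
pink/other [0.837 0.01  0.01 ] [0.339 0.076 0.01 ]
stub [0.5722 0.3968 0.046 ]
ring [0.577  0.3987 0.031 ]
offcut top [0.477 0.366 0.038]
far front [0.7098 0.2817 0.089 ]
near front [0.3512 0.2686 0.089 ]
leg f shadowless [0.7089 0.2874 0.    ]
cone [0.742 0.176 0.09 ]
glue top [ 0.766 -0.179  0.15 ]
slab [ 0.682 -0.265  0.022]
jar [0.257 0.264 0.08 ]
```

```bash
cat >> h.py <<'E'
def box(x0,x1,y0,y1,z0,z1): 
    a=np.array([[x,y,z] for z in(z0,z1) for x,y in((x0,y0),(x1,y0),(x1,y1),(x0,y1))])
    return a,[(0,1),(1,2),(2,3),(3,0),(4,5),(5,6),(6,7),(7,4),(0,4),(1,5),(2,6),(3,7)]
def cyl(x,y,r,z0,z1,N=16):
    t=np.arange(N)*2*np.pi/N
    a=np.array([[x+r*np.cos(u),y+r*np.sin(u),z] for z in(z0,z1) for u in t]);return a,[(i,(i+1)%N) for i in range(N)]+[(N+i,N+(i+1)%N) for i in range(N)]
REACH=[box(-.045,-.021,.015,.115,0,.036),box(-.05,.05,-.017,.017,0,.036),cyl(.001,.06,.012,.002,.034),box(.05,.185,-.007,.007,.013,.027),box(.185,.213,-.014,.014,.006,.034)]
def overlay(n,im,items,crop,f,out):
    u0,v0,u1,v1=crop
    im=cv2.resize(im[v0:v1,u0:u1],None,fx=f,fy=f,interpolation=cv2.INTER_CUBIC)
    for (P,E),col in items:
        q=((proj(n,P)-[u0-.5,v0-.5])*f).astype(int)
        for a,b in E: cv2.line(im,tuple(map(int,q[a])),tuple(map(int,q[b])),col,1,cv2.LINE_AA)
    cv2.imwrite(out,im)
E
python3 - <<'E'
from h import *
p=np.load("rk.npy")
it=[]
for P,E in REACH: it.append(((rackpt(p,P@rz(p[5]).T+[p[3],p[4],0]),E),(0,255,255)))
P,E=box(-.175,.175,-.095,.095,0,.015);it.append(((rackpt(p,P),E),(0,255,0)))
overlay("top",cv2.imread("pics/top0.png"),it,(345,160,515,340),3.3,"pics/o1.png")
overlay("side",cv2.imread("pics/side0.png"),it,(260,115,400,220),5,"pics/o2.png")
E
```

```text
(no output)
```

View pics/o1.png

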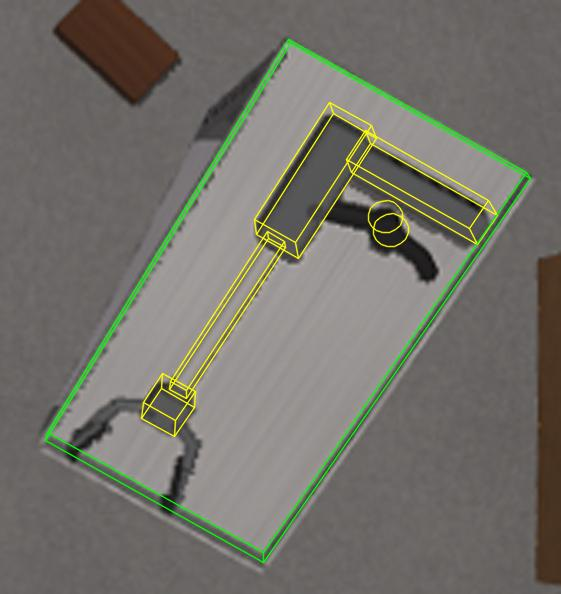

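View pics/o2.png

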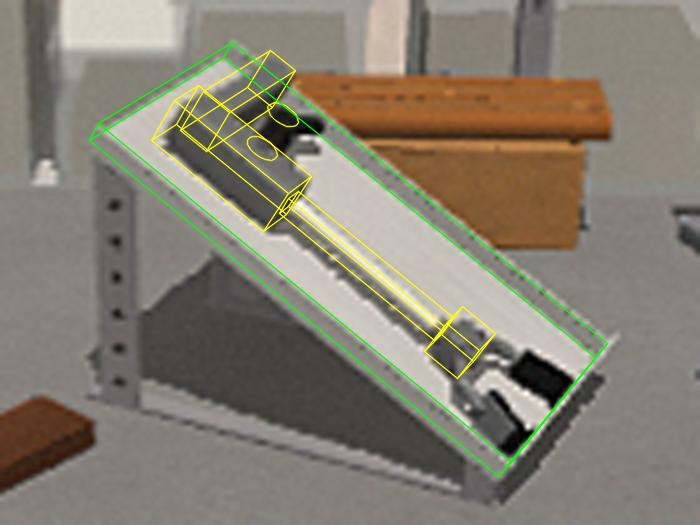

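```bash
python3 - <<'E'
import cv2
s=cv2.imread("pics/side0.png");t=cv2.imread("pics/top0.png")
cv2.imwrite("pics/s2.png",cv2.resize(s[115:185,275:345],None,fx=8,fy=8,interpolation=cv2.INTER_LANCZOS4))
cv2.imwrite("pics/t2.png",cv2.resize(t[185:265,415:505],None,fx=7,fy=7,interpolation=cv2.INTER_LANCZOS4))
cv2.imwrite("pics/s3.png",cv2.resize(s[160:220,335:395],None,fx=8,fy=8,interpolation=cv2.INTER_LANCZOS4))
E
```

```text
(no output)
```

View pics/s2.png

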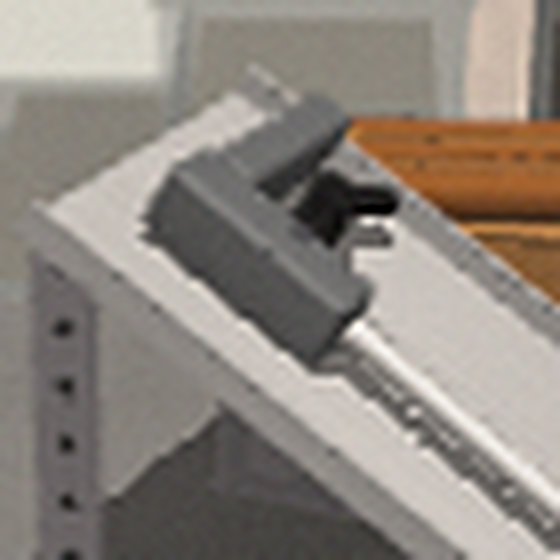

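View pics/t2.png

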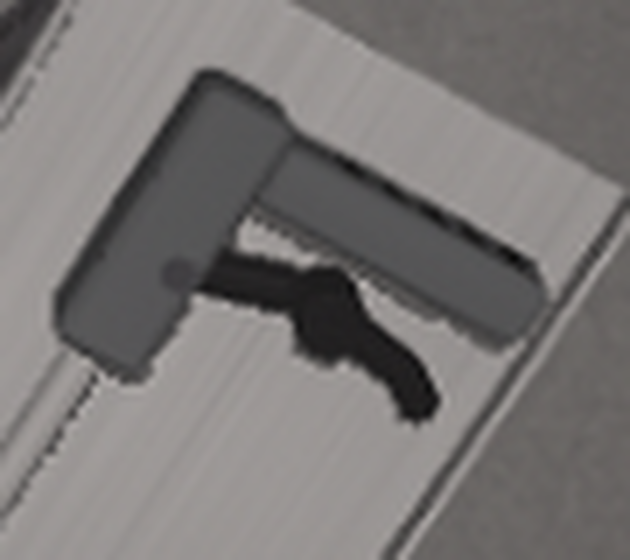

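View pics/s3.png

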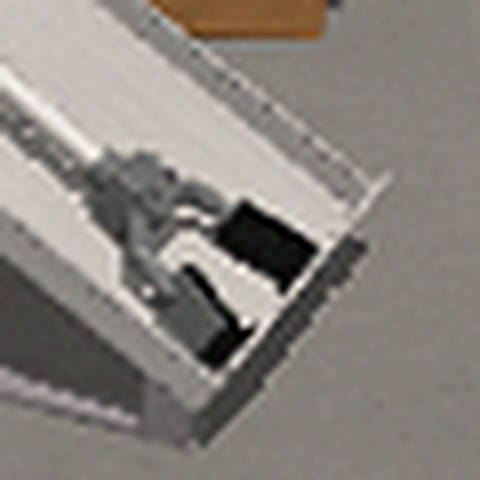

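```bash
cat > fit2.py <<'E'
from h import *
t2=lambda u,v:(u/7+414.5,v/7+184.5)
s2=lambda u,v:(u/8+274.5,v/8+114.5)
s3=lambda u,v:(u/8+334.5,v/8+159.5)
z2=lambda u,v:(u/3.3+344.6,v/3.3+159.6)
rk={"top":[((-.175,-.095,.015),z2(286,38)),((-.175,.095,.015),z2(531,178)),((.175,.095,.025),z2(263,570)),((.175,-.095,.025),z2(42,445))],
"side":[((-.175,-.095,.015),s2(38,205)),((-.175,.095,.015),s2(255,68)),((.175,.095,.025),s3(385,178))]}
rc={"top":[((.001,.060,.034),t2(330,310)),((.01,.008,.036),t2(180,273)),((-.05,-.017,.036),t2(202,66)),((.05,-.017,.036),t2(52,318)),((.199,0,.034),z2(168,405)),((-.045,.115,.036),t2(545,268))],
"side":[((-.05,-.017,.036),s2(180,166)),((-.05,-.017,0),s2(146,236)),((.05,-.017,0),s2(318,370)),((.05,.017,.036),s2(374,290)),((-.045,.115,.036),s2(315,93)),((-.021,.115,.036),s2(357,120))]}
def f(p,full=False):
    o=[]
    for n in rk:
        o.append(proj(n,rackpt(p,[a for a,_ in rk[n]])+[0,0,p[6]])-[b for _,b in rk[n]])
        q=np.array([a for a,_ in rc[n]])@rz(p[5]).T+[p[3],p[4],0]
        o.append(proj(n,rackpt(p,q)+[0,0,p[6]])-[b for _,b in rc[n]])
    return o if full else np.concatenate([a.ravel() for a in o])
s=least_squares(f,[.4,-.3,2.56,-.1,0,0,0],loss='soft_l1');p=s.x
print(p.round(4));print(*[a.round(1) for a in f(p,True)],sep="\n")
np.save("rk.npy",p)
q=np.array([[-.016,.06,.026],[0,0,0],[.253,0,.02]])@rz(p[5]).T+[p[3],p[4],0]
print("grip,orig,bite",(rackpt(p,q)+[0,0,p[6]]).round(4))
it=[]
for P,E in REACH: it.append(((rackpt(p,P@rz(p[5]).T+[p[3],p[4],0])+[0,0,p[6]],E),(0,255,255)))
P,E=box(-.175,.175,-.095,.095,0,.015);it.append(((rackpt(p,P)+[0,0,p[6]],E),(0,255,0)))
overlay("top",cv2.imread("pics/top0.png"),it,(345,160,515,340),3.3,"pics/o1.png")
overlay("side",cv2.imread("pics/side0.png"),it,(260,115,400,220),5,"pics/o2.png")
E
python3 fit2.py
```

```text
[ 4.6620e-01 -3.6870e-01  2.6811e+00 -9.8900e-02 -3.3100e-02  6.1000e-03
 -1.3000e-03]
[[ 0.6  1.7]
 [-0.7 -0.1]
 [-0.2 -0.5]
 [ 0.2  0.1]]
[[ 0.1  0.5]
 [-0.5 -1.7]
 [ 0.5  0.3]
 [-0.9  1.1]
 [-0.4  2.8]
 [ 1.6  1.6]]
[[-0.3 -0.5]
 [-0.4  0.4]
 [-0.2 -0.1]]
[[-2.6  0.4]
 [-2.9 -0.5]
 [-1.8  0.9]
 [ 0.6 -0.2]
 [-0.6 -1. ]
 [-0.7 -0.4]]
grip,orig,bite [[ 0.532  -0.4314  0.1864]
 [ 0.5576 -0.3772  0.1557]
 [ 0.3517 -0.2767  0.0465]]
```

View pics/o1.png

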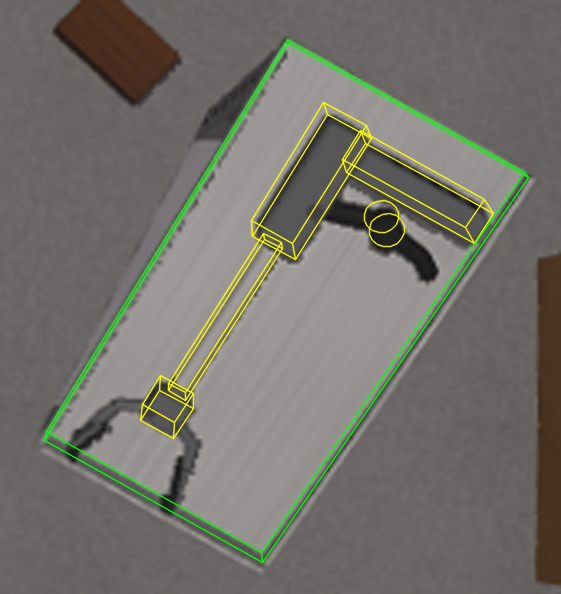

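View pics/o2.png

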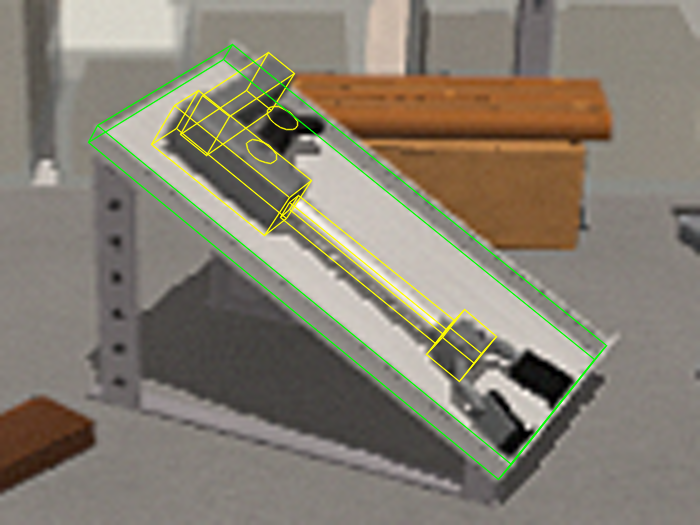

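```bash
cat >> h.py <<'E'
def toolR(Rr): return np.stack([-Rr[:,1],-Rr[:,0],-Rr[:,2]],1)
def reachpose(o=None):
    "reacher pose if held nominally at grip"
    o=o or arm.get_obs();T=R.from_quat(o["orientation"]).as_matrix()
    Rr=np.stack([-T[:,1],-T[:,0],-T[:,2]],1);g=o["eef_pos"]+.171*T[:,2]
    return g-Rr@[-.016,.06,.026],Rr
def rackR():
    p=np.load("rk.npy");return rz(p[2])@RY@rz(p[5])
def flatR(yaw): return rz(yaw)
def plan(tgt,Rt,maxmm=38,maxdeg=6.8,n=None,show=10):
    o=arm.get_obs();p=o["eef_pos"].copy();A=R.from_quat(o["orientation"]);B=R.from_matrix(Rt)
    w=(A.inv()*B).as_rotvec(degrees=True);d=np.linalg.norm(tgt-p)*1000
    N=n or int(max(1,np.ceil(max(d/maxmm,np.linalg.norm(w)/maxdeg))))
    print("dist",d.round(1),"rot",w.round(1),"N",N)
    S=[];W=[]
    for i in range(min(N,show)):
        S.append((A.inv().apply((tgt-p)/(N-i))*1000).round(1).tolist());W.append((w/N).round(2).tolist())
        p=p+A.apply(S[-1])/1000;A=A*R.from_rotvec(W[-1],degrees=True)
    print("slide",S);print("rotation",W)
def st():
    o=arm.get_obs();print("t",round(o["time_s"],2),"pos",o["eef_pos"].round(4),"q",o["joints"].round(2),"F",o["force"].round(1),"w",round(o["width"]*1000,1))
def atgrip(g,Rr,up=0): # tcp for grasp point g world
    return g+Rr[:,2]*(.171+up)
GR=np.array([.532,-.4314,.1864])
E
sed -n 1,3p h.py >/dev/null; python3 - <<'E'
from h import *
st();Rr=rackR();T=toolR(Rr);print(T.round(3),atgrip(GR,Rr,.12),atgrip(GR,Rr))
plan(np.array([.40,0.1,.42]),toolR(flatR(2.2)))
E
```

```text
t 0.1 pos [0.2373 0.6049 0.4036] q [ 1.11  0.12  1.65 -0.    1.37 -0.08] F [-0.  -0.  -0.2] w 95.5
[[ 0.44   0.778  0.448]
 [ 0.898 -0.379 -0.222]
 [-0.003  0.5   -0.866]] [ 0.40165848 -0.36673673  0.43841339] [ 0.45540756 -0.393402    0.33449034]
dist 530.7 rot [-1.000e-01  1.000e-01  1.225e+02] N 19
slide [[-17.7, -21.6, -0.8], [-20.0, -19.5, -0.8], [-22.1, -17.1, -0.8], [-23.8, -14.5, -0.8], [-25.3, -11.8, -0.8], [-26.5, -8.9, -0.9], [-27.3, -5.8, -0.9], [-27.8, -2.7, -0.9], [-27.9, 0.4, -0.9], [-27.7, 3.6, -0.9]]
rotation [[-0.0, 0.01, 6.45], [-0.0, 0.01, 6.45], [-0.0, 0.01, 6.45], [-0.0, 0.01, 6.45], [-0.0, 0.01, 6.45], [-0.0, 0.01, 6.45], [-0.0, 0.01, 6.45], [-0.0, 0.01, 6.45], [-0.0, 0.01, 6.45], [-0.0, 0.01, 6.45]]
```

Emit:
carry_out:
  slide:
    - [-18, -22, -1]
    - [-20, -20, -1]
    - [-22, -17, -1]
    - [-24, -15, -1]
    - [-25, -12, -1]
    - [-27, -9, -1]
    - [-27, -6, -1]
    - [-28, -3, -1]
    - [-28, 0, -1]
    - [-28, 4, -1]
  rotation:
    - [0, 0, 6.5]
    - [0, 0, 6.5]
    - [0, 0, 6.5]
    - [0, 0, 6.5]
    - [0, 0, 6.5]
    - [0, 0, 6.5]
    - [0, 0, 6.5]
    - [0, 0, 6.5]
    - [0, 0, 6.5]
    - [0, 0, 6.5]
  hand: [95, 95, 95, 95, 95, 95, 95, 95, 95, 95]

```text
time_s: 0.93
eef_pos: [0.3152, 0.3266, 0.4068]
orientation: [0.701, 0.713, -0.007, 0.001]
force: [-1.3, -0.2, -0.3]
width: 0.0952
```

```bash
python3 - <<'E'
from h import *
st();Rr=rackR();T=toolR(Rr)
plan(np.array([.42,-.1,.44]),toolR(flatR(2.6)),maxmm=40)
E
```

```text
t 0.93 pos [0.3152 0.3266 0.4068] q [ 0.69 -0.33  2.06 -0.    1.42  0.67] F [-1.3 -0.2 -0.3] w 95.2
dist 440.5 rot [-0.3  0.7 32. ] N 12
slide [[-35.7, 8.1, -2.5], [-35.3, 9.8, -2.5], [-34.8, 11.4, -2.5], [-34.2, 13.0, -2.6], [-33.6, 14.6, -2.6], [-32.9, 16.1, -2.6], [-32.1, 17.6, -2.6], [-31.2, 19.1, -2.7], [-30.3, 20.6, -2.7], [-29.3, 21.9, -2.7]]
rotation [[-0.02, 0.06, 2.67], [-0.02, 0.06, 2.67], [-0.02, 0.06, 2.67], [-0.02, 0.06, 2.67], [-0.02, 0.06, 2.67], [-0.02, 0.06, 2.67], [-0.02, 0.06, 2.67], [-0.02, 0.06, 2.67], [-0.02, 0.06, 2.67], [-0.02, 0.06, 2.67]]
```

Emit:
carry_out:
  slide:
    - [-36, 8, -2.5]
    - [-36, 10, -2.5]
    - [-35, 11, -2.5]
    - [-35, 13, -2.5]
    - [-34, 15, -2.5]
    - [-33, 16, -2.5]
    - [-32, 18, -2.5]
    - [-32, 19, -2.5]
    - [-31, 21, -2.5]
    - [-30, 22, -2.5]
  rotation:
    - [0, 0, 2.7]
    - [0, 0, 2.7]
    - [0, 0, 2.7]
    - [0, 0, 2.7]
    - [0, 0, 2.7]
    - [0, 0, 2.7]
    - [0, 0, 2.7]
    - [0, 0, 2.7]
    - [0, 0, 2.7]
    - [0, 0, 2.7]
  hand: [95, 95, 95, 95, 95, 95, 95, 95, 95, 95]

```text
time_s: 1.77
eef_pos: [0.3947, -0.0505, 0.4324]
orientation: [0.853, 0.521, -0.007, 0.003]
force: [1.2, -0.1, 0.4]
width: 0.0952
```

```bash
python3 - <<'E'
from h import *
st();Rr=rackR();T=toolR(Rr)
plan(atgrip(GR,Rr,.12),T,maxmm=40)
E
```

```text
t 1.77 pos [ 0.3947 -0.0505  0.4324] q [-0.26 -0.49  2.14 -0.01  1.5   0.22] F [ 1.2 -0.1  0.4] w 95.2
dist 316.4 rot [-30.1   0.9  -0.9] N 8
slide [[-34.8, 18.8, -0.3], [-34.8, 18.7, 0.9], [-34.8, 18.6, 2.0], [-34.9, 18.3, 3.2], [-34.9, 18.0, 4.3], [-35.0, 17.7, 5.4], [-35.0, 17.2, 6.5], [-35.1, 16.7, 7.5]]
rotation [[-3.76, 0.11, -0.11], [-3.76, 0.11, -0.11], [-3.76, 0.11, -0.11], [-3.76, 0.11, -0.11], [-3.76, 0.11, -0.11], [-3.76, 0.11, -0.11], [-3.76, 0.11, -0.11], [-3.76, 0.11, -0.11]]
```

Emit:
carry_out:
  slide:
    - [-35, 19, 0]
    - [-35, 19, 1]
    - [-35, 19, 2]
    - [-35, 18, 3]
    - [-35, 18, 4]
    - [-35, 18, 5]
    - [-35, 17, 6]
    - [-35, 17, 7]
  rotation:
    - [-3.8, 0.1, -0.1]
    - [-3.8, 0.1, -0.1]
    - [-3.8, 0.1, -0.1]
    - [-3.8, 0.1, -0.1]
    - [-3.8, 0.1, -0.1]
    - [-3.8, 0.1, -0.1]
    - [-3.8, 0.1, -0.1]
    - [-3.8, 0.1, -0.1]
  hand: [95, 95, 95, 95, 95, 95, 95, 95]

```text
time_s: 2.43
eef_pos: [0.3962, -0.3831, 0.4405]
orientation: [0.818, 0.507, 0.14, 0.234]
force: [1.1, 0.4, 0.1]
width: 0.0952
```

```bash
python3 - <<'E'
from h import *
st();Rr=rackR();T=toolR(Rr)
plan(atgrip(GR,Rr,.05),T,maxmm=22)
E
```

```text
t 2.43 pos [ 0.3962 -0.3831  0.4405] q [-0.91 -0.23  1.95  0.28  0.92 -0.56] F [1.1 0.4 0.1] w 95.2
dist 72.7 rot [ 1.6  0.5 -0.3] N 4
slide [[4.4, -1.3, 17.6], [4.4, -1.1, 17.6], [4.4, -1.0, 17.6], [4.3, -0.9, 17.6]]
rotation [[0.4, 0.12, -0.07], [0.4, 0.12, -0.07], [0.4, 0.12, -0.07], [0.4, 0.12, -0.07]]
```

Emit:
carry_out:
  slide:
    - [4, -1, 17]
    - [4, -1, 17]
    - [4, -1, 17]
    - [4, -1, 17]
    - [0, 0, 0]
  rotation:
    - [0.4, 0.1, 0]
    - [0.4, 0.1, 0]
    - [0.4, 0.1, 0]
    - [0.4, 0.1, 0]
    - [0, 0, 0]
  hand: [95, 95, 95, 95, 95]

```text
time_s: 2.85
eef_pos: [0.4288, -0.3936, 0.3765]
orientation: [0.824, 0.503, 0.134, 0.222]
force: [-0.5, 1.4, -0.7]
width: 0.0952
```

```bash
python3 - <<'E'
from h import *
st();Rr=rackR();T=toolR(Rr)
plan(atgrip(GR,Rr,.05),T,maxmm=12)
for n in("side","top"): cv2.imwrite(f"pics/{n}1.png",cams.read_camera(n))
s=cv2.imread("pics/side1.png");t=cv2.imread("pics/top1.png")
cv2.imwrite("pics/c1.png",np.hstack([cv2.resize(s[60:220,260:400],None,fx=2.8,fy=2.8),cv2.resize(t[160:320,360:500],None,fx=2.8,fy=2.8)]))
E
```

```text
t 2.85 pos [ 0.4288 -0.3936  0.3765] q [-0.87 -0.11  1.95  0.26  0.82 -0.53] F [-0.5  1.4 -0.7] w 95.2
dist 12.1 rot [ 0.   0.6 -1. ] N 2
slide [[6.0, -0.3, -0.9], [6.0, -0.2, -0.9]]
rotation [[0.0, 0.29, -0.49], [0.0, 0.29, -0.49]]
```

View pics/c1.png

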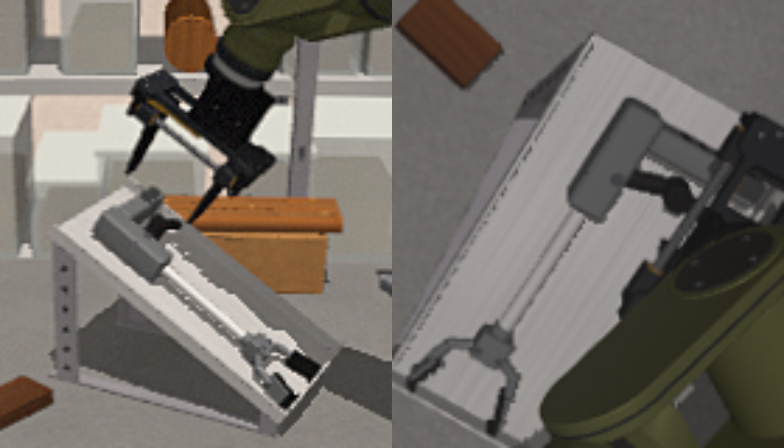

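The side view shows the fingers straddling the grip and trigger, at about (190,190) in the crop and still above the reacher. I'll correct the lateral offset and go down.

Emit:
carry_out:
  slide:
    - [6, 0, 0]
    - [6, 0, 0]
    - [0, 0, 12]
    - [0, 0, 12]
    - [0, 0, 0]
  rotation:
    - [0, 0.3, -0.5]
    - [0, 0.3, -0.5]
    - [0, 0, 0]
    - [0, 0, 0]
    - [0, 0, 0]
  hand: [95, 95, 95, 95, 95]

```text
time_s: 3.37
eef_pos: [0.4462, -0.3877, 0.3636]
orientation: [0.817, 0.512, 0.137, 0.227]
force: [-1.1, 0.0, -0.3]
width: 0.0951
```

```bash
python3 - <<'E'
from h import *
st();Rr=rackR();T=toolR(Rr)
plan(atgrip(GR,Rr,.001),T,maxmm=10)
E
```

```text
t 3.37 pos [ 0.4462 -0.3877  0.3636] q [-0.84 -0.08  1.95  0.27  0.78 -0.53] F [-1.1  0.  -0.3] w 95.1
dist 30.1 rot [0.8 0.2 0.3] N 4
slide [[-0.2, -1.4, 7.4], [-0.2, -1.4, 7.4], [-0.2, -1.3, 7.4], [-0.3, -1.4, 7.4]]
rotation [[0.2, 0.05, 0.08], [0.2, 0.05, 0.08], [0.2, 0.05, 0.08], [0.2, 0.05, 0.08]]
```

Emit:
carry_out:
  slide:
    - [0, -1.4, 8]
    - [0, -1.4, 8]
    - [0, -1.4, 8]
    - [0, -1.4, 7]
    - [0, 0, 0]
    - [0, 0, 0]
  rotation:
    - [0.2, 0, 0.1]
    - [0.2, 0, 0.1]
    - [0.2, 0, 0.1]
    - [0.2, 0, 0.1]
    - [0, 0, 0]
    - [0, 0, 0]
  hand: [95, 95, 95, 95, 95, 95]

```text
time_s: 3.87
eef_pos: [0.4572, -0.3933, 0.3292]
orientation: [0.821, 0.51, 0.134, 0.219]
force: [-5.8, 4.8, 11.4]
width: 0.0952
```

```bash
python3 - <<'E'
from h import *
st();Rr=rackR();T=toolR(Rr)
plan(atgrip(GR,Rr,.001),T,maxmm=10)
for n in("side",): cv2.imwrite(f"pics/{n}2.png",cams.read_camera(n))
s=cv2.imread("pics/side2.png")
cv2.imwrite("pics/c2.png",cv2.resize(s[90:220,260:400],None,fx=4,fy=4))
E
```

```text
t 3.87 pos [ 0.4572 -0.3933  0.3292] q [-0.83 -0.01  1.95  0.27  0.73 -0.53] F [-5.8  4.8 11.4] w 95.2
dist 6.5 rot [-0.2  0.1 -0.2] N 1
slide [[-0.9, 1.3, -6.3]]
rotation [[-0.2, 0.15, -0.15]]
```

View pics/c2.png

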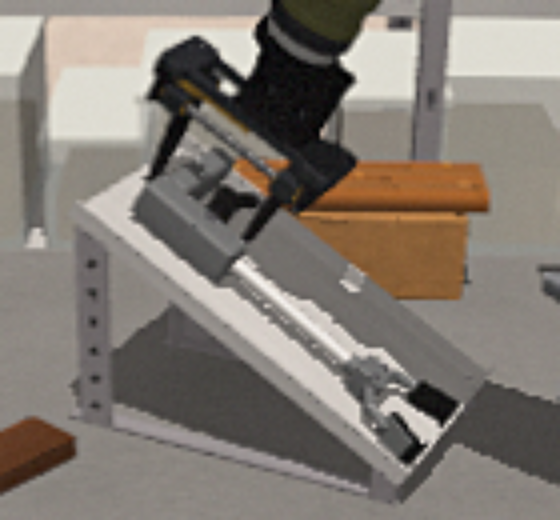

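The force reading says the fingertips have touched the rack floor, which agrees with the estimate to about 1 mm. I'll back off 6 mm and close.

Emit:
carry_out:
  slide:
    - [0, 0, -6]
    - [0, 0, 0]
    - [0, 0, 0]
    - [0, 0, 0]
    - [0, 0, 0]
    - [0, 0, 0]
    - [0, 0, 0]
    - [0, 0, 0]
    - [0, 0, 0]
    - [0, 0, 0]
  rotation:
    - [0, 0, 0]
    - [0, 0, 0]
    - [0, 0, 0]
    - [0, 0, 0]
    - [0, 0, 0]
    - [0, 0, 0]
    - [0, 0, 0]
    - [0, 0, 0]
    - [0, 0, 0]
    - [0, 0, 0]
  hand: [95, 80, 64, 60, 57, 54, 51, 48, 46, 46]

```text
time_s: 4.75
eef_pos: [0.4566, -0.3945, 0.3435]
orientation: [0.819, 0.507, 0.137, 0.231]
force: [0.5, -0.7, 1.4]
width: 0.0474
```

```bash
python3 - <<'E'
from h import *
st();Rr=rackR();T=toolR(Rr)
plan(atgrip(GR,Rr,.0),T,maxmm=10)
for n in("side",): cv2.imwrite(f"pics/{n}3.png",cams.read_camera(n))
s=cv2.imread("pics/side3.png")
cv2.imwrite("pics/c3.png",cv2.resize(s[90:220,260:400],None,fx=4,fy=4))
E
```

```text
t 4.75 pos [ 0.4566 -0.3945  0.3435] q [-0.83 -0.03  1.94  0.27  0.73 -0.52] F [ 0.5 -0.7  1.4] w 47.4
dist 9.2 rot [ 1.2  0.6 -0.3] N 1
slide [[0.5, -6.0, 6.9]]
rotation [[1.19, 0.59, -0.3]]
```

View pics/c3.png

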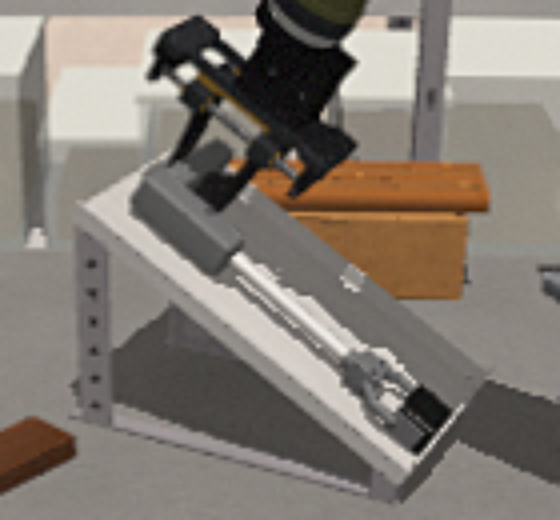

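The jaws closed with the trigger at 47 mm, so the reacher is held. Now I'll lift it along the rack normal.

Emit:
carry_out:
  slide:
    - [0, 0, -5]
    - [0, 0, -10]
    - [0, 0, -12]
    - [0, 0, -12]
    - [0, 0, -12]
    - [0, 0, -12]
    - [0, 0, 0]
  rotation:
    - [0, 0, 0]
    - [0, 0, 0]
    - [0, 0, 0]
    - [0, 0, 0]
    - [0, 0, 0]
    - [0, 0, 0]
    - [0, 0, 0]
  hand: [46, 46, 46, 46, 46, 46, 46]

```text
time_s: 5.38
eef_pos: [0.4244, -0.3774, 0.401]
orientation: [0.819, 0.507, 0.137, 0.229]
force: [0.4, 0.2, 0.5]
width: 0.0462
```

```bash
python3 - <<'E'
from h import *
st()
ims=[]
for n in("side","top"): cv2.imwrite(f"pics/{n}4.png",cams.read_camera(n))
s=cv2.imread("pics/side4.png");t=cv2.imread("pics/top4.png")
cv2.imwrite("pics/c4.png",np.hstack([cv2.resize(s[60:220,260:400],None,fx=2.8,fy=2.8),cv2.resize(t[160:320,345:485],None,fx=2.8,fy=2.8)]))
E
```

```text
t 5.38 pos [ 0.4244 -0.3774  0.401 ] q [-0.86 -0.16  1.96  0.26  0.85 -0.51] F [0.4 0.2 0.5] w 46.2
```

View pics/c4.png

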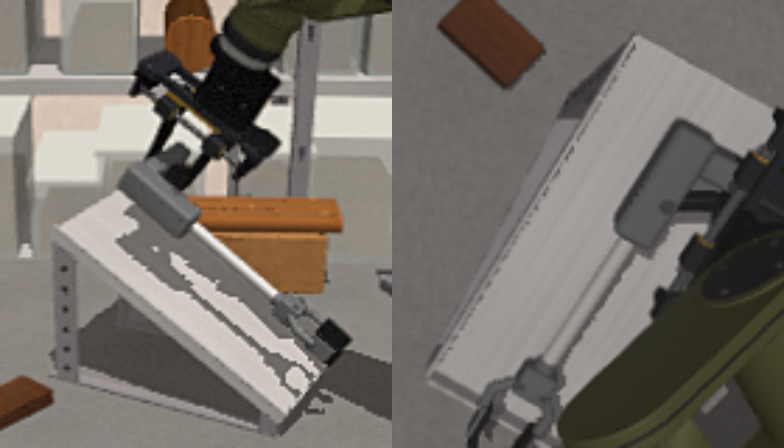

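The reacher is lifted clear in both views. Next I'll level it and carry it to a staging pose in front of the riser.

```bash
python3 - <<'E'
from h import *
st()
plan(np.array([.53,-.06,.40]),toolR(flatR(1.607)),maxmm=28,maxdeg=5,show=10)
E
```

```text
t 5.48 pos [ 0.4248 -0.3774  0.3989] q [-0.86 -0.16  1.96  0.26  0.85 -0.51] F [-0.1 -0.6 -1.1] w 46.2
dist 334.4 rot [ 28.  -16.1  59.9] N 14
slide [[23.6, -2.8, -2.0], [23.3, -4.7, -2.3], [22.9, -6.5, -2.6], [22.2, -8.2, -2.8], [21.5, -10.0, -2.9], [20.7, -11.6, -3.0], [19.7, -13.3, -2.9], [18.5, -14.8, -2.8], [17.3, -16.2, -2.6], [16.0, -17.6, -2.4]]
rotation [[2.0, -1.15, 4.28], [2.0, -1.15, 4.28], [2.0, -1.15, 4.28], [2.0, -1.15, 4.28], [2.0, -1.15, 4.28], [2.0, -1.15, 4.28], [2.0, -1.15, 4.28], [2.0, -1.15, 4.28], [2.0, -1.15, 4.28], [2.0, -1.15, 4.28]]
```

Emit:
carry_out:
  slide:
    - [12, -2, -4]
    - [23, -4, -4]
    - [23, -6, -4]
    - [22, -8, -3]
    - [22, -10, -3]
    - [21, -12, -3]
    - [20, -13, -3]
    - [19, -15, -3]
    - [17, -16, -3]
    - [16, -18, -2]
  rotation:
    - [2, -1.2, 4.3]
    - [2, -1.2, 4.3]
    - [2, -1.2, 4.3]
    - [2, -1.2, 4.3]
    - [2, -1.2, 4.3]
    - [2, -1.2, 4.3]
    - [2, -1.2, 4.3]
    - [2, -1.2, 4.3]
    - [2, -1.2, 4.3]
    - [2, -1.2, 4.3]
  hand: [46, 46, 46, 46, 46, 46, 46, 46, 46, 46]

```text
time_s: 6.32
eef_pos: [0.4986, -0.1551, 0.3967]
orientation: [0.988, 0.141, 0.025, 0.06]
force: [-0.3, -0.2, -0.8]
width: 0.0462
```

```bash
python3 - <<'E'
from h import *
st()
plan(np.array([.53,-.06,.38]),toolR(flatR(1.607)),maxmm=22,maxdeg=5,show=10)
E
```

```text
t 6.32 pos [ 0.4986 -0.1551  0.3967] q [-0.39 -0.18  1.96 -0.08  1.26  0.92] F [-0.3 -0.2 -0.8] w 46.2
dist 101.5 rot [ 6.9 -2.8 14.2] N 5
slide [[11.3, -16.8, 1.6], [10.4, -17.3, 1.9], [9.6, -17.8, 2.3], [8.8, -18.1, 2.6], [7.9, -18.5, 2.9]]
rotation [[1.39, -0.56, 2.83], [1.39, -0.56, 2.83], [1.39, -0.56, 2.83], [1.39, -0.56, 2.83], [1.39, -0.56, 2.83]]
```

Emit:
carry_out:
  slide:
    - [11, -17, 2]
    - [10, -17, 2]
    - [10, -18, 2]
    - [9, -18, 3]
    - [8, -18, 3]
    - [0, 0, 0]
    - [0, 0, 0]
  rotation:
    - [1.4, -0.6, 2.8]
    - [1.4, -0.6, 2.8]
    - [1.4, -0.6, 2.8]
    - [1.4, -0.6, 2.8]
    - [1.4, -0.6, 2.8]
    - [0, 0, 0]
    - [0, 0, 0]
  hand: [46, 46, 46, 46, 46, 46, 46]

```text
time_s: 6.9
eef_pos: [0.5322, -0.0512, 0.3715]
orientation: [1.0, 0.016, -0.01, -0.005]
force: [1.1, -0.1, -1.6]
width: 0.0463
```

```bash
cat > held.py <<'E'
from h import *
import sys
tag=sys.argv[1]; st(); o=arm.get_obs()
og,Rr=reachpose(o)
D=np.load("off.npy") if len(sys.argv)>2 else np.array([0,0,-.007,0.])
og=og+Rr@D[:3];Rr=Rr@rz(D[3])
print("origin",og.round(4),"yaw",np.arctan2(Rr[1,0],Rr[0,0]).round(4),"tilt z",Rr[:,2].round(3),"bite",(og+Rr@[.253,0,.02]).round(4))
it=[((P@Rr.T+og,E),(0,255,255)) for P,E in REACH+[box(.24,.27,-.0185,.0185,.007,.033)]]
# scene
RS=rz(.0365);rc=np.array([.5265,.3851,0])
P,E=box(-.18,.18,-.11,.11,.079,.089);it.append(((P@RS.T+rc,E),(0,255,0)))
F=np.array([.575,.400]) 
it.append((cyl(*F,.0185,.004,.031),(255,0,255)));it.append((cyl(*F,.009,.031,.046),(255,0,255)))
for n in("side","top"):
    im=cams.read_camera(n);cv2.imwrite(f"pics/{n}{tag}.png",im)
    if n=="top": overlay(n,im,it,(60,120,400,300),2.3,f"pics/ot{tag}.png")
    else: overlay(n,im,it,(170,130,450,400),2.2,f"pics/os{tag}.png")
E
python3 held.py 5
```

```text
t 6.9 pos [ 0.5322 -0.0512  0.3715] q [-0.2  -0.1   1.94  0.01  1.33  1.34] F [ 1.1 -0.1 -1.6] w 46.3
origin [ 0.5875 -0.0313  0.1665] yaw 1.6019 tilt z [ 0.02 -0.01  1.  ] bite [0.58   0.2213 0.1892]
```

View pics/ot5.png

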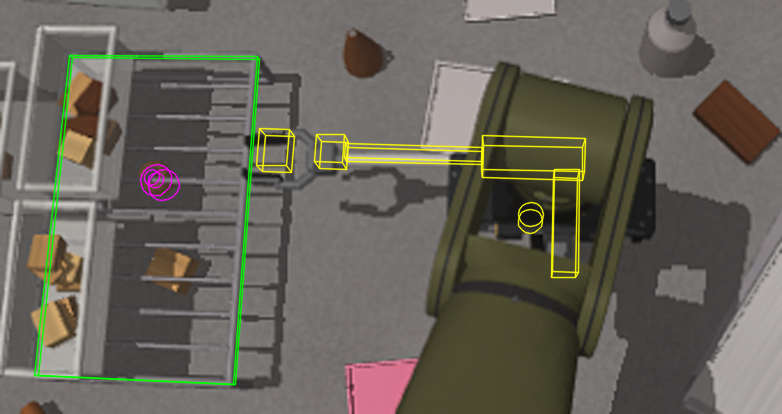

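View pics/os5.png

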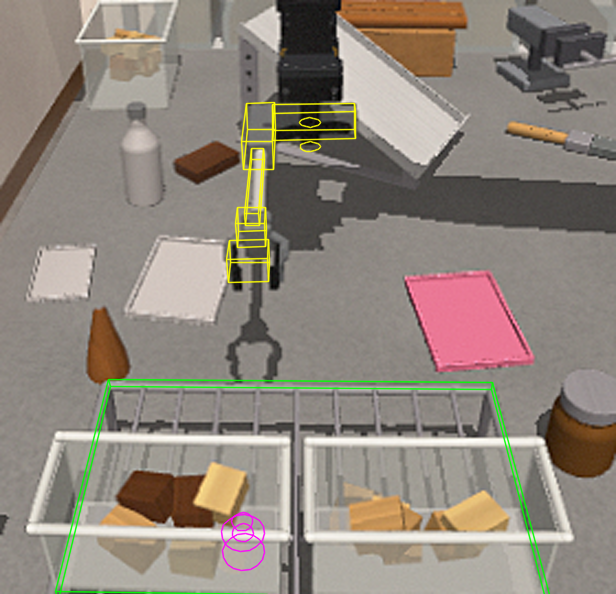

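```bash
python3 - <<'E'
from h import *
t=cv2.imread("pics/top5.png");s=cv2.imread("pics/side5.png")
cv2.imwrite("pics/a.png",cv2.resize(t[160:225,150:270],None,fx=6.5,fy=6.5,interpolation=cv2.INTER_LANCZOS4))
cv2.imwrite("pics/b.png",cv2.resize(s[165:275,255:335],None,fx=5.4,fy=5.4,interpolation=cv2.INTER_LANCZOS4))
F=np.array([.575,.400])
t=cv2.imread("pics/top0.png")
overlay("top",t,[(cyl(*F,.0185,.004,.031),(255,0,255)),(cyl(*F,.009,.031,.046),(0,255,0))],(100,170,160,225),10,"pics/c.png")
E
```

```text
(no output)
```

View pics/a.png

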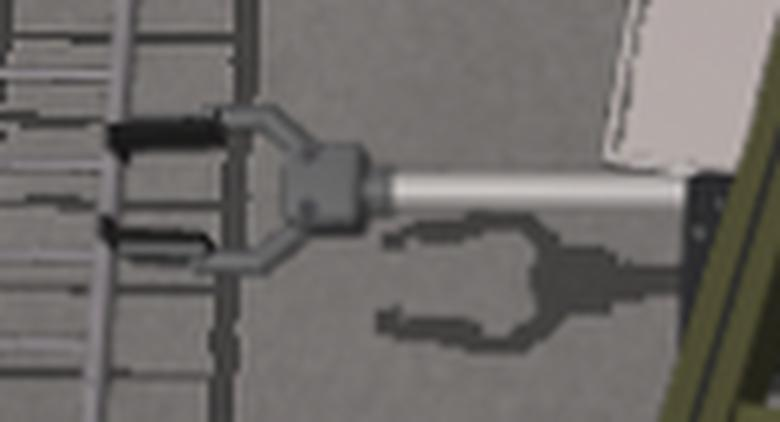

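View pics/b.png

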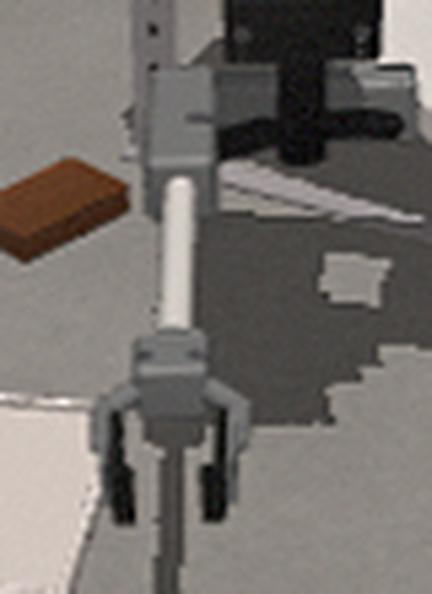

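View pics/c.png

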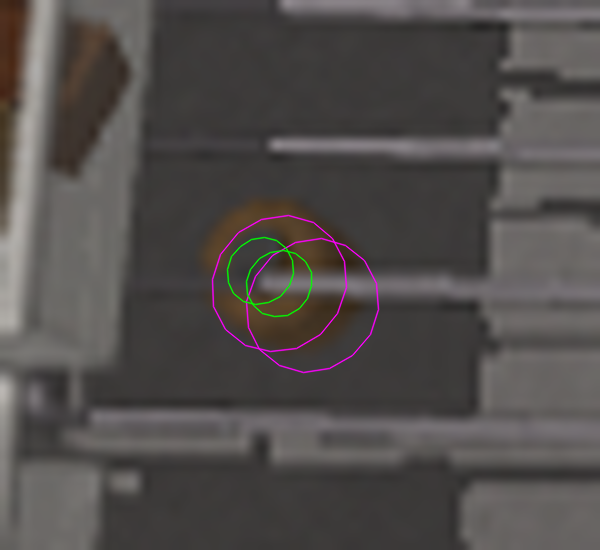

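```bash
cat > fit3.py <<'E'
from h import *
a=lambda u,v:(u/6.5+149.5,v/6.5+159.5)
b=lambda u,v:(u/5.4+254.5,v/5.4+164.5)
o=arm.get_obs();og,Rr=reachpose(o)
pts={"top":[((.27,0,.033),a(106,184)),((.24,0,.033),a(220,184)),((.199,0,.034),a(325,188))],
"side":[((.05,-.017,.036),b(147,166)),((.05,.017,.036),b(217,162)),((-.05,-.017,.036),b(150,68)),((-.05,.017,.036),b(216,66)),((.27,0,.007),b(168,522)),((.05,-.017,0),b(150,213)),((.05,.017,0),b(217,210))]}
def RT(p): return Rr@R.from_euler('zyx',p[3:]).as_matrix(), og+Rr@p[:3]
def f(p,full=0):
    A,c=RT(p);r=[proj(n,np.array([q for q,_ in pts[n]])@A.T+c)-[w for _,w in pts[n]] for n in pts]
    return r if full else np.concatenate([np.concatenate([x.ravel() for x in r]),(p[:3]/.005)*.1,p[3:]/.02*.3])
s=least_squares(f,np.array([0,0,-.007,0,0,0]),loss='soft_l1');p=s.x
print(p.round(4));print(*[x.round(1) for x in f(p,1)],sep="\n")
A,c=RT(p);print("bite",(c+A@[.253,0,.02]).round(4),"yaw",np.arctan2(A[1,0],A[0,0]).round(4),"xaxis",A[:,0].round(3),"z",A[:,2].round(3))
np.save("off6.npy",p)
E
python3 fit3.py
```

```text
[ 0.0069  0.0027 -0.0048  0.0238  0.0219 -0.0179]
[[ 2.9 -0.1]
 [-1.6 -0.2]
 [ 0.1 -0.9]]
[[-0.6 -0.6]
 [ 0.3  0. ]
 [ 0.  -0.7]
 [ 0.5 -0.5]
 [ 1.2 -0.2]
 [-0.7  3.3]
 [ 0.5  3.7]]
bite [0.571  0.2275 0.1863] yaw 1.6244 xaxis [-0.054  0.998 -0.011] z [0.001 0.011 1.   ]
```

Emit:
carry_out:
  slide:
    - [0, 0, 10]
    - [0, 0, 20]
    - [0, 0, 20]
    - [0, 0, 20]
    - [0, 0, 20]
    - [0, 0, 15]
    - [0, 0, 10]
    - [0, 0, 5]
    - [0, 0, 0]
  rotation:
    - [0, 0, 0.5]
    - [0, 0, 0.5]
    - [0, 0, 0.5]
    - [0, 0, 0.5]
    - [0, 0, 0.5]
    - [0, 0, 0.5]
    - [0, 0, 0]
    - [0, 0, 0]
    - [0, 0, 0]
  hand: [46, 46, 46, 46, 46, 46, 46, 46, 46]

```text
time_s: 7.75
eef_pos: [0.5278, -0.0577, 0.2453]
orientation: [1.0, -0.017, -0.008, -0.003]
force: [-0.3, -0.2, -1.0]
width: 0.0457
```

```bash
cat > held.py <<'E'
from h import *
import sys
tag=sys.argv[1]; st(); o=arm.get_obs()
og,Rr=reachpose(o)
D=np.load("off6.npy")
og=og+Rr@D[:3];Rr=Rr@R.from_euler('zyx',D[3:]).as_matrix()
print("origin",og.round(4),"yaw",np.arctan2(Rr[1,0],Rr[0,0]).round(4),"x",Rr[:,0].round(3),"z",Rr[:,2].round(3),"bite",(og+Rr@[.253,0,.02]).round(4))
gap=min(.073,max(.0,.037+(o["width"]-.047)*3.27))/2
it=[((P@Rr.T+og,E),(0,255,255)) for P,E in REACH+[box(.24,.27,-gap,gap,.007,.033)]]
F=np.array([.578,.402]) 
if len(sys.argv)<3:
  it.append((cyl(*F,.0185,.004,.031),(255,0,255)));it.append((cyl(*F,.009,.031,.046),(255,0,255)))
for n in("side","top"):
    im=cams.read_camera(n);cv2.imwrite(f"pics/{n}{tag}.png",im)
    if n=="top": overlay(n,im,it,(90,140,290,240),3.9,f"pics/ot{tag}.png")
    else: overlay(n,im,it,(225,140,350,390),2.4,f"pics/os{tag}.png")
E
python3 held.py 6
```

```text
t 7.75 pos [ 0.5278 -0.0577  0.2453] q [-0.21  0.02  2.04  0.    1.09  1.39] F [-0.3 -0.2 -1. ] w 45.7
origin [ 0.5828 -0.0356  0.0428] yaw 1.5602 x [ 0.011  1.    -0.017] z [-0.002  0.017  1.   ] bite [0.5855 0.2177 0.0586]
```

View pics/ot6.png

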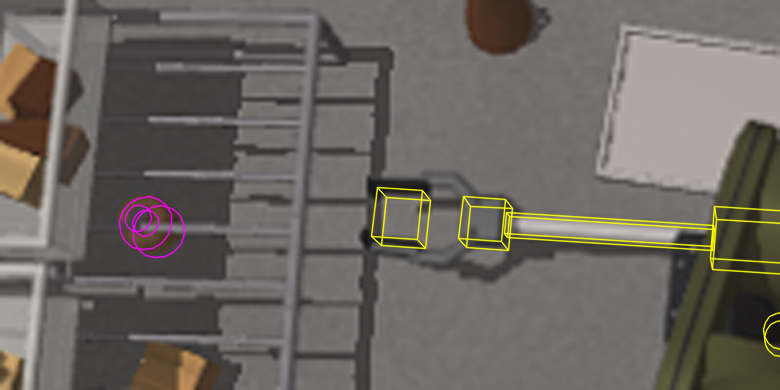

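View pics/os6.png

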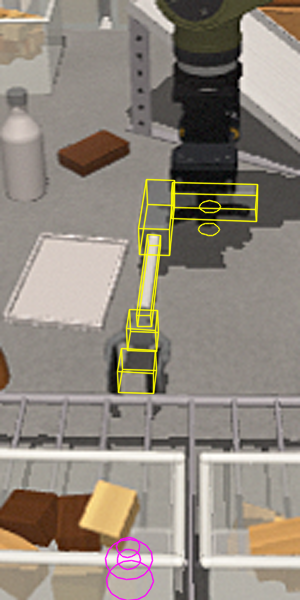

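The overlay matches the held reacher to about 2 mm; the foot is at (150,222) and the jaws at (400,215) in the crop. I'll lower it and open the trigger part way.

Emit:
carry_out:
  slide:
    - [0, 0, 8]
    - [0, 0, 10]
    - [0, 0, 8]
    - [0, 0, 5]
    - [0, 0, 2]
    - [0, 0, 0]
    - [0, 0, 0]
    - [0, 0, 0]
    - [0, 0, 0]
  rotation:
    - [0, 0, 0]
    - [0, 0, 0]
    - [0, 0, 0]
    - [0, 0, 0]
    - [0, 0, 0]
    - [0, 0, 0]
    - [0, 0, 0]
    - [0, 0, 0]
    - [0, 0, 0]
  hand: [46, 46, 46, 46, 46, 48, 51, 53, 54]

```text
time_s: 8.6
eef_pos: [0.5302, -0.0577, 0.2146]
orientation: [1.0, -0.017, -0.002, -0.002]
force: [0.3, 0.9, -1.5]
width: 0.0534
```

```bash
python3 held.py 7
```

```text
t 8.6 pos [ 0.5302 -0.0577  0.2146] q [-0.21  0.07  2.05  0.    1.02  1.39] F [ 0.3  0.9 -1.5] w 53.4
origin [ 0.5873 -0.036   0.0126] yaw 1.5609 x [ 0.01   1.    -0.019] z [-0.012  0.019  1.   ] bite [0.5896 0.2173 0.0279]
```

View pics/ot7.png

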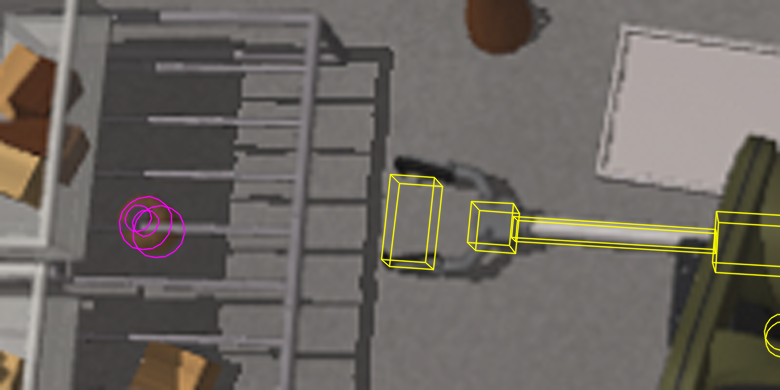

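View pics/os7.png

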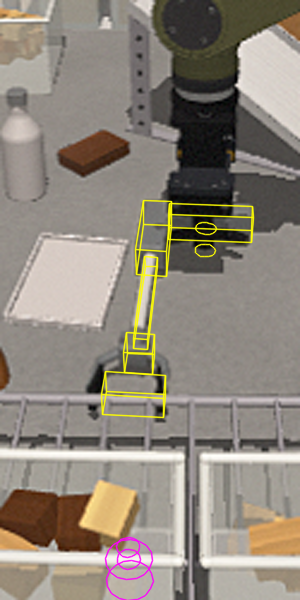

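The jaws are open about 60 mm. The bite line is about 8 mm too far toward +x, so I'll shift it and start the insertion.

Emit:
carry_out:
  slide:
    - [-4, 0, 1.5]
    - [-4, 0, 1.5]
    - [0, 0, 0]
    - [-0.7, -10, 0]
    - [-1, -15, 0]
    - [-1, -15, 0]
    - [-1, -15, 0]
    - [-1, -15, 0]
    - [-0.7, -10, 0]
    - [0, 0, 0]
  rotation:
    - [0, 0, 0]
    - [0, 0, 0]
    - [0, 0, 0]
    - [0, 0, 0]
    - [0, 0, 0]
    - [0, 0, 0]
    - [0, 0, 0]
    - [0, 0, 0]
    - [0, 0, 0]
    - [0, 0, 0]
  hand: [54.5, 54.5, 54.5, 54.5, 54.5, 54.5, 54.5, 54.5, 54.5, 54.5]

```text
time_s: 9.53
eef_pos: [0.5179, 0.0283, 0.2127]
orientation: [1.0, -0.018, -0.001, -0.002]
force: [-1.1, -0.3, -1.2]
width: 0.0548
```

```bash
python3 held.py 8; python3 -c "
import cv2
t=cv2.imread('pics/top8.png');cv2.imwrite('pics/a8.png',cv2.resize(t[165:245,95:225],None,fx=6,fy=6,interpolation=cv2.INTER_LANCZOS4))"
```

```text
t 9.53 pos [0.5179 0.0283 0.2127] q [-0.05  0.04  2.09  0.01  1.02  1.55] F [-1.1 -0.3 -1.2] w 54.8
origin [0.5754 0.05   0.0109] yaw 1.5578 x [ 0.013  1.    -0.018] z [-0.014  0.018  1.   ] bite [0.5784 0.3033 0.0264]
```

View pics/a8.png

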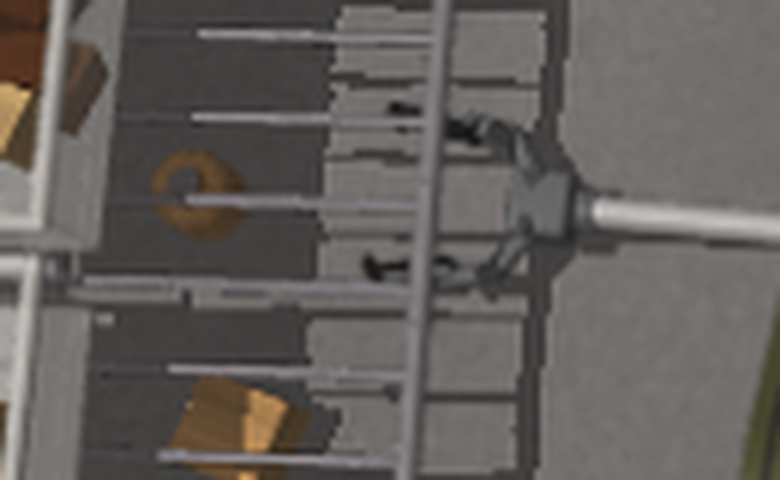

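View pics/ot8.png

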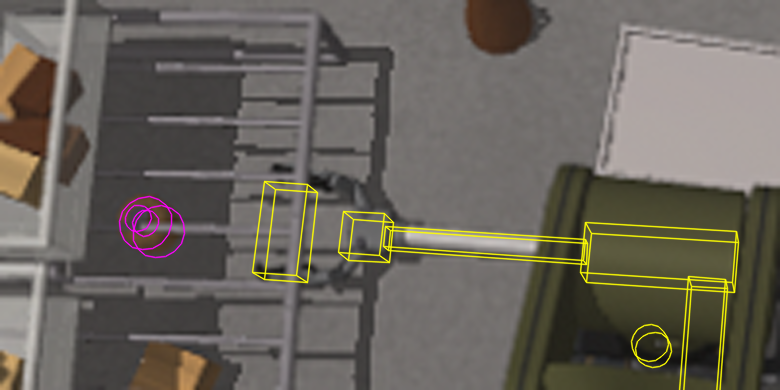

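View pics/os8.png

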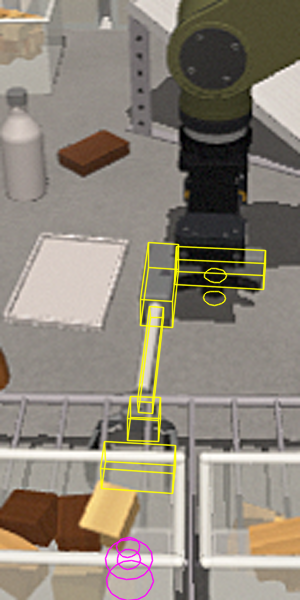

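```bash
python3 - <<'E'
from h import *
a=lambda u,v:(u/6+94.5,v/6+164.5)
for n,q,z in(("tipU",(392,107),.036),("tipL",(370,268),.036),("head",(540,205),.042),("tube",(600,212),.035),("tube2",(770,223),.035),("foot31",(197,193),.025),("footstub",(185,180),.046)):
    print(n,back("top",a(*q),z).round(4))
E
```

```text
tipU [0.6207 0.3157 0.036 ]
tipL [0.5484 0.317  0.036 ]
head [0.5794 0.2435 0.042 ]
tube [0.5792 0.2186 0.035 ]
tube2 [0.5787 0.144  0.035 ]
foot31 [0.5794 0.4029 0.025 ]
footstub [0.5806 0.4013 0.046 ]
```

By back-projection the jaw tips straddle x≈0.584 and the foot is at (0.580, 0.402). About 104 mm of advance remains.

Emit:
carry_out:
  slide:
    - [-0.4, -8, 0]
    - [-0.5, -15, 0]
    - [-0.5, -15, 0]
    - [-0.5, -15, 0]
    - [-0.5, -15, 0]
    - [-0.5, -14, 0]
    - [-0.4, -8, 0]
    - [0, 0, 0]
  rotation:
    - [0, 0, 0]
    - [0, 0, 0]
    - [0, 0, 0]
    - [0, 0, 0]
    - [0, 0, 0]
    - [0, 0, 0]
    - [0, 0, 0]
    - [0, 0, 0]
  hand: [54.5, 54.5, 54.5, 54.5, 54.5, 54.5, 54.5, 54.5]

```text
time_s: 10.3
eef_pos: [0.5193, 0.1182, 0.2133]
orientation: [1.0, -0.023, -0.001, -0.002]
force: [0.9, -0.4, -1.7]
width: 0.0545
```

```bash
python3 held.py 9 >/dev/null; python3 -c "
from h import *
st()
t=cv2.imread('pics/top9.png');cv2.imwrite('pics/a9.png',cv2.resize(t[165:245,95:225],None,fx=6,fy=6,interpolation=cv2.INTER_LANCZOS4))"
```

```text
t 10.4 pos [0.5193 0.1172 0.2132] q [0.12 0.07 2.06 0.   1.02 1.74] F [-0.8 -0.1 -2. ] w 54.4
```

View pics/a9.png

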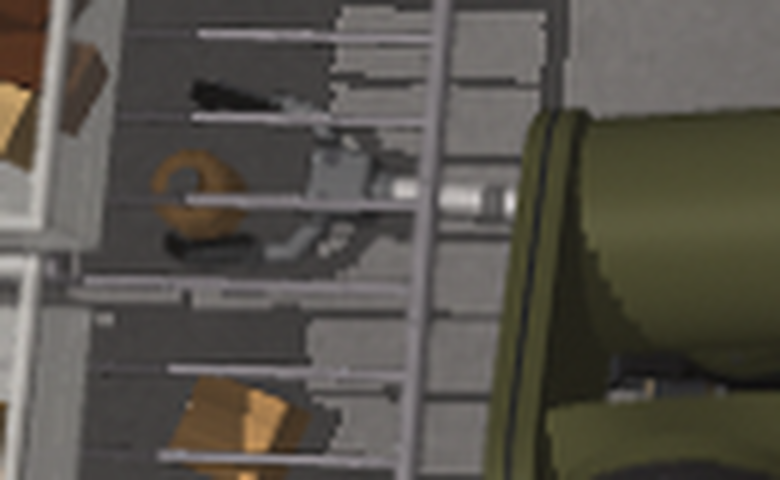

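```bash
python3 - <<'E'
from h import *
a=lambda u,v:(u/6+94.5,v/6+164.5)
for n,q,z in(("tipU",(195,92),.036),("tipL",(168,245),.036),("head",(340,178),.040),("foot31",(197,193),.025),("footstub",(185,180),.046)):
    print(n,back("top",a(*q),z).round(4))
print(back("top",(0,0),0)[:0],R.from_quat(arm.get_obs()["orientation"]).as_matrix().round(3))
E
```

```text
tipU [0.6227 0.4059 0.036 ]
tipL [0.5532 0.4089 0.036 ]
head [0.5867 0.3338 0.04  ]
foot31 [0.5794 0.4029 0.025 ]
footstub [0.5806 0.4013 0.046 ]
[] [[ 0.999 -0.047 -0.002]
 [-0.047 -0.999  0.003]
 [-0.002 -0.003 -1.   ]]
```

Emit:
carry_out:
  slide:
    - [-1, 0, 0]
    - [-2, 0, 0]
    - [-0.3, -6, 0]
    - [-0.3, -7, 0]
    - [0, 0, 0]
  rotation:
    - [0, 0, -0.5]
    - [0, 0, -0.5]
    - [0, 0, 0]
    - [0, 0, 0]
    - [0, 0, 0]
  hand: [54.5, 54.5, 54.5, 54.5, 54.5]

```text
time_s: 10.82
eef_pos: [0.5159, 0.1286, 0.2131]
orientation: [1.0, -0.016, -0.001, -0.001]
force: [0.9, 0.4, -0.9]
width: 0.0547
```

```bash
python3 -c "
from h import *
st();print(R.from_quat(arm.get_obs()['orientation']).as_matrix().round(3)[0])
t=cams.read_camera('top');cv2.imwrite('pics/a10.png',cv2.resize(t[165:245,95:225],None,fx=6,fy=6,interpolation=cv2.INTER_LANCZOS4))"
```

```text
t 10.82 pos [0.5159 0.1286 0.2131] q [0.14 0.07 2.06 0.   1.02 1.74] F [ 0.9  0.4 -0.9] w 54.7
[ 0.999 -0.033 -0.003]
```

View pics/a10.png

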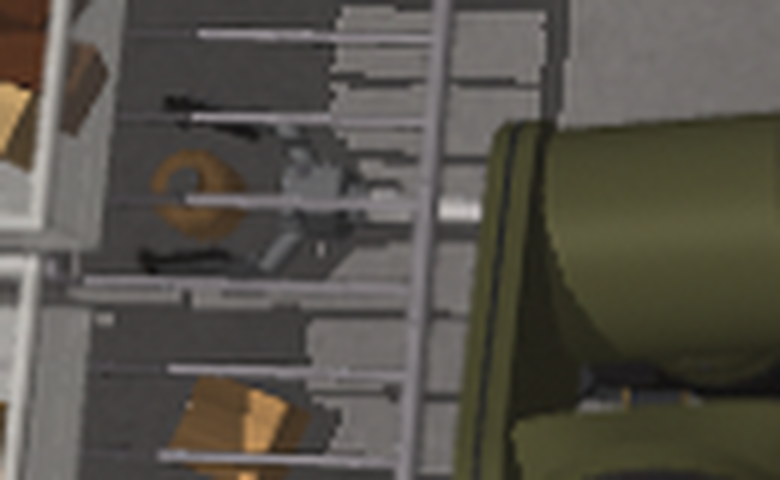

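The foot, centred at (197,193), is now between the pads, with tips at (168,100) and (143,258). I'll squeeze.

Emit:
carry_out:
  slide:
    - [-1, -1, 0]
    - [0, 0, 0]
    - [0, 0, 0]
    - [0, 0, 0]
    - [0, 0, 0]
    - [0, 0, 0]
    - [0, 0, 0]
    - [0, 0, 0]
    - [0, 0, 0]
    - [0, 0, 0]
  rotation:
    - [0, 0, 0]
    - [0, 0, 0]
    - [0, 0, 0]
    - [0, 0, 0]
    - [0, 0, 0]
    - [0, 0, 0]
    - [0, 0, 0]
    - [0, 0, 0]
    - [0, 0, 0]
    - [0, 0, 0]
  hand: [54, 53, 52, 51, 50, 49, 48, 47, 45, 44]

```text
time_s: 11.7
eef_pos: [0.5149, 0.1294, 0.213]
orientation: [1.0, -0.016, -0.001, -0.001]
force: [1.0, 0.1, -1.3]
width: 0.0461
```

```bash
python3 -c "
from h import *
st();print(R.from_quat(arm.get_obs()['orientation']).as_matrix().round(3)[0])
t=cams.read_camera('top');cv2.imwrite('pics/a11.png',cv2.resize(t[165:245,95:225],None,fx=6,fy=6,interpolation=cv2.INTER_LANCZOS4))"
```

```text
t 11.7 pos [0.5149 0.1294 0.213 ] q [0.14 0.07 2.06 0.   1.02 1.75] F [ 1.   0.1 -1.3] w 46.1
[ 0.999 -0.032 -0.003]
```

View pics/a11.png

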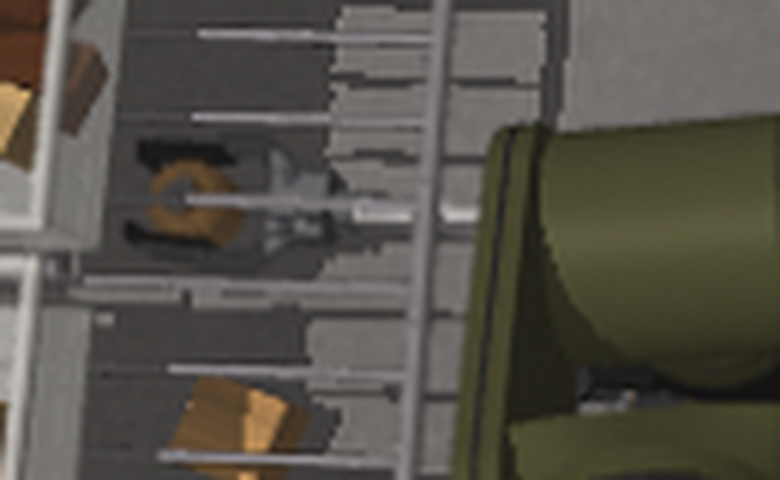

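The foot is gripped. I'll squeeze a bit more, lift 6 mm and draw it out.

Emit:
carry_out:
  slide:
    - [0, 0, 0]
    - [0, 0, 0]
    - [0, 0, -3]
    - [0, 0, -3]
    - [0, 0, 0]
    - [0.5, 8, 0]
    - [0.8, 12, 0]
    - [0.8, 12, 0]
    - [0.8, 12, 0]
    - [0.8, 12, 0]
  rotation:
    - [0, 0, 0]
    - [0, 0, 0]
    - [0, 0, 0]
    - [0, 0, 0]
    - [0, 0, 0]
    - [0, 0, 0]
    - [0, 0, 0]
    - [0, 0, 0]
    - [0, 0, 0]
    - [0, 0, 0]
  hand: [42, 41, 41, 41, 41, 41, 41, 41, 41, 41]

```text
time_s: 12.58
eef_pos: [0.5166, 0.0697, 0.2196]
orientation: [1.0, -0.014, -0.001, -0.0]
force: [0.6, 0.9, -1.0]
width: 0.0462
```

```bash
python3 -c "
from h import *
st();print(R.from_quat(arm.get_obs()['orientation']).as_matrix().round(3)[0])
t=cams.read_camera('top');cv2.imwrite('pics/a12.png',cv2.resize(t[165:245,95:225],None,fx=6,fy=6,interpolation=cv2.INTER_LANCZOS4))"
```

```text
t 12.58 pos [0.5166 0.0697 0.2196] q [0.03 0.04 2.08 0.   1.03 1.63] F [ 0.6  0.9 -1. ] w 46.2
[ 1.    -0.028 -0.003]
```

View pics/a12.png

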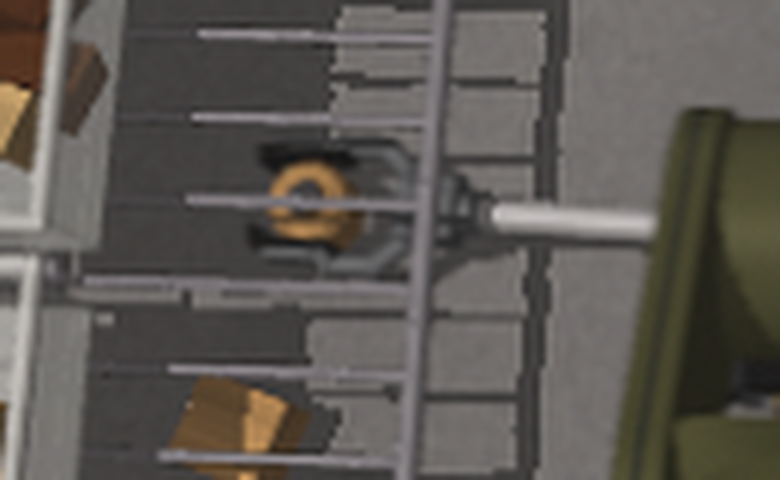

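The foot is coming along upright. I'll keep drawing it out.

Emit:
carry_out:
  slide:
    - [0.8, 15, 0]
    - [1, 18, 0]
    - [1, 18, 0]
    - [1, 18, 0]
    - [1, 18, 0]
    - [1, 18, 0]
    - [1, 18, 0]
    - [1, 18, 0]
    - [1, 15, 0]
    - [0.5, 8, 0]
  rotation:
    - [0, 0, 0]
    - [0, 0, 0]
    - [0, 0, 0]
    - [0, 0, 0]
    - [0, 0, 0]
    - [0, 0, 0]
    - [0, 0, 0]
    - [0, 0, 0]
    - [0, 0, 0]
    - [0, 0, 0]
  hand: [41, 41, 41, 41, 41, 41, 41, 41, 41, 41]

```text
time_s: 13.47
eef_pos: [0.5184, -0.1116, 0.2195]
orientation: [1.0, -0.019, -0.001, 0.001]
force: [0.8, -0.0, -1.6]
width: 0.0461
```

```bash
python3 -c "
from h import *
st();print(R.from_quat(arm.get_obs()['orientation']).as_matrix().round(3)[0])
t=cams.read_camera('top');s=cams.read_camera('side');cv2.imwrite('pics/t13.png',t);cv2.imwrite('pics/s13.png',s)
cv2.imwrite('pics/a13.png',np.hstack([cv2.resize(t[140:240,130:270],None,fx=3.4,fy=3.4),cv2.resize(s[200:300,220:320],None,fx=3.4,fy=3.4)]))"
```

```text
t 13.47 pos [ 0.5184 -0.1116  0.2195] q [-0.31  0.06  2.06 -0.    1.03  1.3 ] F [ 0.8 -0.  -1.6] w 46.1
[ 0.999 -0.037 -0.002]
```

View pics/a13.png

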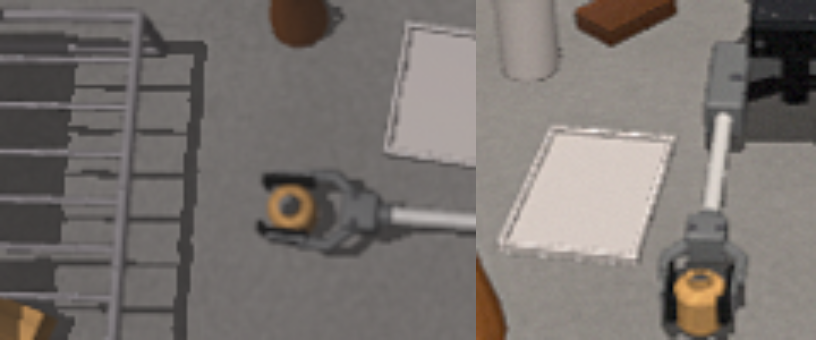

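```bash
python3 - <<'E'
from h import *
o=arm.get_obs();T=R.from_quat(o["orientation"])
f1=back("top",(290/3.4+129.5,205/3.4+139.5),.052)
# side: stub top at zoom (703-476, 272)
f2=back("side",((703-476)/3.4+219.5,275/3.4+199.5),.052)
print("foot top/side",f1.round(4),f2.round(4))
f=(f1+f2)/2; f[2]=.006
loc=T.inv().apply(f-o["eef_pos"]);print("foot in tool",loc.round(4));np.save("foot.npy",loc)
Rt=toolR(flatR(.8));goal=np.array([.678,.016,.07])
tcp=goal-Rt@loc;print("tcp goal",tcp.round(4))
plan(np.array([tcp[0],tcp[1],.29]),Rt,maxmm=20,maxdeg=4.5)
E
```

```text
foot top/side [0.5789 0.1625 0.052 ] [0.5794 0.166  0.052 ]
foot in tool [ 0.0505 -0.2776  0.2131]
tcp goal [ 0.4484 -0.1479  0.2831]
dist 106.1 rot [ 0.1  0.1 42. ] N 10
slide [[-6.9, 4.0, -7.0], [-6.6, 4.4, -7.0], [-6.2, 4.9, -7.0], [-5.8, 5.4, -7.1], [-5.4, 5.8, -7.0], [-5.0, 6.2, -7.1], [-4.6, 6.5, -7.0], [-4.1, 6.8, -7.1], [-3.5, 7.1, -7.1], [-3.0, 7.3, -7.0]]
rotation [[0.01, 0.01, 4.2], [0.01, 0.01, 4.2], [0.01, 0.01, 4.2], [0.01, 0.01, 4.2], [0.01, 0.01, 4.2], [0.01, 0.01, 4.2], [0.01, 0.01, 4.2], [0.01, 0.01, 4.2], [0.01, 0.01, 4.2], [0.01, 0.01, 4.2]]
```

I'll lift first, then swing to yaw 0.8 so the tray is approached clear of the slab and the rack.

Emit:
carry_out:
  slide:
    - [0, 0, -8]
    - [0, 0, -15]
    - [0, 0, -18]
    - [0, 0, -15]
    - [0, 0, -8]
    - [-7, 4, 0]
    - [-6.6, 4.4, 0]
    - [-6.2, 5, 0]
    - [-6, 5.4, 0]
    - [-5.4, 6, 0]
  rotation:
    - [0, 0, 0]
    - [0, 0, 0]
    - [0, 0, 0]
    - [0, 0, 0]
    - [0, 0, 0]
    - [0, 0, 3]
    - [0, 0, 4.2]
    - [0, 0, 4.2]
    - [0, 0, 4.2]
    - [0, 0, 4.2]
  hand: [41, 41, 41, 41, 41, 41, 41, 41, 41, 41]

```text
time_s: 14.4
eef_pos: [0.4824, -0.1239, 0.2894]
orientation: [0.981, -0.193, -0.001, -0.001]
force: [-0.2, 0.2, -1.8]
width: 0.0461
```

```bash
python3 - <<'E'
from h import *
st();loc=np.load("foot.npy")
Rt=toolR(flatR(.8));tcp=np.array([.678,.016,.07])-Rt@loc
plan(np.array([tcp[0],tcp[1],.285]),Rt,maxmm=20,maxdeg=4)
E
```

```text
t 14.4 pos [ 0.4824 -0.1239  0.2894] q [-0.36 -0.11  2.09  0.    1.17  1.6 ] F [-0.2  0.2 -1.8] w 46.1
dist 41.9 rot [-0.   0.2 21.9] N 6
slide [[-3.7, 5.9, 0.7], [-3.4, 6.1, 0.8], [-2.9, 6.3, 0.7], [-2.6, 6.4, 0.8], [-2.1, 6.6, 0.7], [-1.7, 6.7, 0.8]]
rotation [[-0.01, 0.03, 3.64], [-0.01, 0.03, 3.64], [-0.01, 0.03, 3.64], [-0.01, 0.03, 3.64], [-0.01, 0.03, 3.64], [-0.01, 0.03, 3.64]]
```

Emit:
carry_out:
  slide:
    - [-3.7, 6, 1]
    - [-3.4, 6, 1]
    - [-3, 6.3, 1]
    - [-2.6, 6.4, 1]
    - [-2, 6.6, 0]
    - [-2, 6.6, 0]
    - [0, 0, 0]
    - [0, 0, 0]
  rotation:
    - [0, 0, 3.6]
    - [0, 0, 3.6]
    - [0, 0, 3.6]
    - [0, 0, 3.6]
    - [0, 0, 3.6]
    - [0, 0, 3.6]
    - [0, 0, 0]
    - [0, 0, 0]
  hand: [41, 41, 41, 41, 41, 41, 41, 41]

```text
time_s: 15.07
eef_pos: [0.4448, -0.143, 0.2861]
orientation: [0.925, -0.38, -0.003, -0.002]
force: [0.1, 0.6, -0.5]
width: 0.0463
```

```bash
python3 - <<'E'
from h import *
st();o=arm.get_obs();loc=np.load("foot.npy");T=R.from_quat(o["orientation"])
F=o["eef_pos"]+T.apply(loc);print("foot pred",F.round(4),T.as_matrix().round(3))
t=cams.read_camera('top');s=cams.read_camera('side');cv2.imwrite('pics/t14.png',t);cv2.imwrite('pics/s14.png',s)
ax=T.as_matrix()
def m(P,E): return (P@np.stack([ax[:,0],-ax[:,1],-ax[:,2]],1).T+F,E)
it=[(m(*cyl(0,0,.0185,.004,.031)),(255,0,255)),(m(*cyl(0,0,.009,.031,.046)),(255,0,255))]
TR=(np.array([[.7391,.0877,.01],[.7252,-.0691,.01],[.6183,-.0605,.01],[.6326,.098,.01]]),[(0,1),(1,2),(2,3),(3,0)])
it.append((TR,(0,255,0)))
overlay("top",t,it,(215,120,345,240),4,"pics/a.png");overlay("side",s,it,(200,190,330,310),4,"pics/b.png")
cv2.imwrite("pics/a14.png",np.hstack([cv2.imread("pics/a.png"),cv2.imread("pics/b.png")])[:, :])
E
```

```text
t 15.07 pos [ 0.4448 -0.143   0.2861] q [-0.43 -0.18  2.16  0.    1.17  1.92] F [ 0.1  0.6 -0.5] w 46.3
foot pred [0.675  0.0201 0.0729] [[ 0.712 -0.703 -0.004]
 [-0.703 -0.712  0.005]
 [-0.006 -0.001 -1.   ]]
```

View pics/a.png

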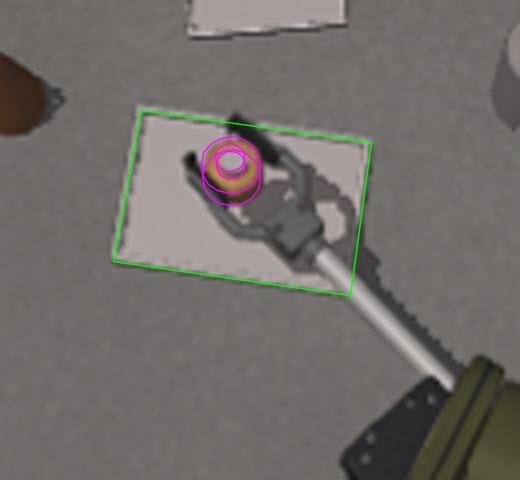

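View pics/b.png

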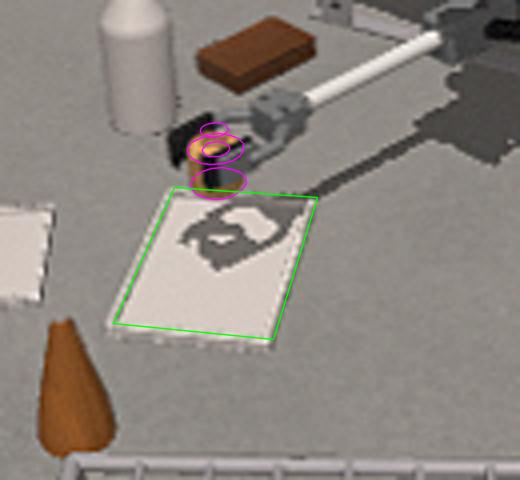

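Emit:
carry_out:
  slide:
    - [0, 0, 8]
    - [0, 0, 14]
    - [0, 0, 14]
    - [0, 0, 12]
    - [0, 0, 8]
    - [0, 0, 4]
    - [0, 0, 0]
    - [0, 0, 0]
  rotation:
    - [0, 0, 0]
    - [0, 0, 0]
    - [0, 0, 0]
    - [0, 0, 0]
    - [0, 0, 0]
    - [0, 0, 0]
    - [0, 0, 0]
    - [0, 0, 0]
  hand: [41, 41, 41, 41, 41, 41, 41, 41]

```text
time_s: 15.83
eef_pos: [0.4467, -0.141, 0.2221]
orientation: [0.927, -0.376, -0.002, -0.002]
force: [-0.1, -0.2, -1.8]
width: 0.0461
```

```bash
cat > pl.py <<'E'
from h import *
import sys;tag=sys.argv[1]
st();o=arm.get_obs();loc=np.load("foot.npy");T=R.from_quat(o["orientation"])
F=o["eef_pos"]+T.apply(loc);print("foot pred",F.round(4))
t=cams.read_camera('top');s=cams.read_camera('side')
ax=T.as_matrix()
def m(P,E): return (P@np.stack([ax[:,0],-ax[:,1],-ax[:,2]],1).T+F,E)
it=[(m(*cyl(0,0,.0185,.004,.031)),(255,0,255)),(m(*cyl(0,0,.009,.031,.046)),(255,0,255))] if len(sys.argv)<3 else []
cv2.imwrite(f"pics/t{tag}.png",t);cv2.imwrite(f"pics/s{tag}.png",s)
overlay("top",t,it,(230,130,330,230),4,"pics/a.png");overlay("side",s,it,(210,200,310,300),4,"pics/b.png")
cv2.imwrite(f"pics/a{tag}.png",np.hstack([cv2.imread("pics/a.png"),cv2.imread("pics/b.png")]))
E
python3 pl.py 15
```

```text
t 15.83 pos [ 0.4467 -0.141   0.2221] q [-0.42 -0.09  2.19  0.    1.04  1.92] F [-0.1 -0.2 -1.8] w 46.1
foot pred [0.6758 0.024  0.0092]
```

View pics/a15.png

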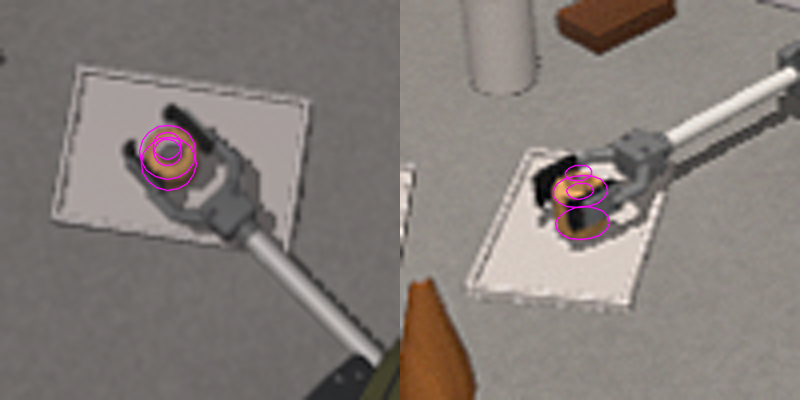

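Emit:
carry_out:
  slide:
    - [0, 0, 1]
    - [0, 0, 1]
    - [0, 0, 1]
    - [0, 0, 0]
  rotation:
    - [0, 0, 0]
    - [0, 0, 0]
    - [0, 0, 0]
    - [0, 0, 0]
  hand: [41, 41, 41, 41]

```text
time_s: 16.27
eef_pos: [0.4478, -0.1416, 0.2217]
orientation: [0.927, -0.376, 0.001, -0.002]
force: [0.4, -0.2, -2.2]
width: 0.046
```

Emit:
carry_out:
  slide:
    - [0, 0, 2]
    - [0, 0, 2]
    - [0, 0, 0]
  rotation:
    - [0, 0, 0]
    - [0, 0, 0]
    - [0, 0, 0]
  hand: [41, 41, 41]

```text
time_s: 16.52
eef_pos: [0.4481, -0.1417, 0.218]
orientation: [0.927, -0.376, 0.002, -0.002]
force: [-0.2, -0.4, -1.6]
width: 0.0463
```

```bash
python3 pl.py 16
```

```text
t 16.52 pos [ 0.4481 -0.1417  0.218 ] q [-0.42 -0.08  2.19  0.    1.02  1.92] F [-0.2 -0.4 -1.6] w 46.3
foot pred [0.6787 0.0226 0.0063]
```

View pics/a16.png

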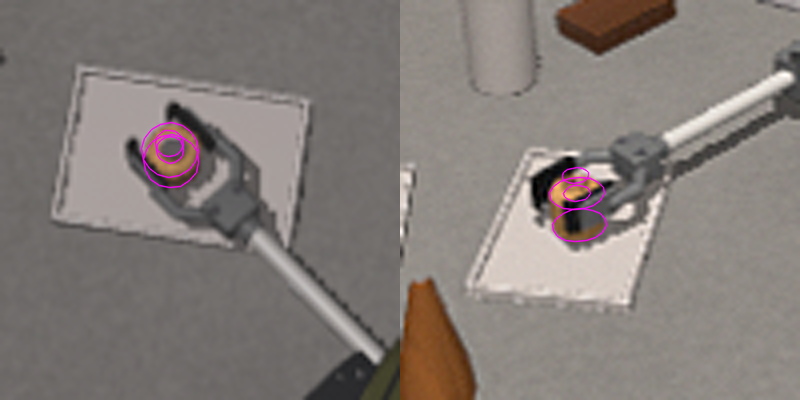

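Emit:
carry_out:
  slide:
    - [0, 0, 2]
    - [0, 0, 1]
    - [0, 0, 0]
  rotation:
    - [0, 0, 0]
    - [0, 0, 0]
    - [0, 0, 0]
  hand: [41, 41, 41]

```text
time_s: 16.87
eef_pos: [0.4483, -0.1418, 0.2151]
orientation: [0.927, -0.376, 0.002, -0.002]
force: [-0.2, -0.6, -1.6]
width: 0.0465
```

```bash
python3 pl.py 17 x; python3 - <<'E'
import cv2
s=cv2.imread("pics/s17.png");cv2.imwrite("pics/b17.png",cv2.resize(s[220:285,325-100:325],None,fx=7,fy=7,interpolation=cv2.INTER_LANCZOS4))
E
python3 -c "
import sys;sys.path.insert(0,'.')
from h import *
print(arm.get_obs()['ft_torque'])"
```

```text
t 16.87 pos [ 0.4483 -0.1418  0.2151] q [-0.42 -0.07  2.2   0.    1.02  1.92] F [-0.2 -0.6 -1.6] w 46.5
foot pred [0.679  0.0225 0.0035]
[0.03121478 0.26802147 0.01008834]
```

View pics/b17.png

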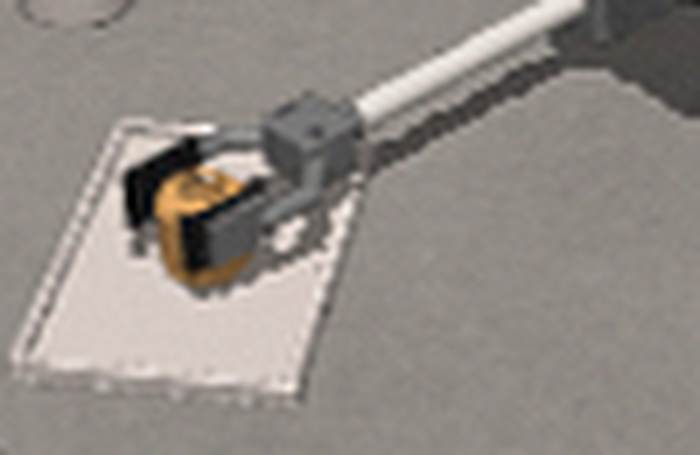

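Emit:
carry_out:
  slide:
    - [0, 0, 2]
    - [0, 0, 0]
  rotation:
    - [0, 0, 0]
    - [0, 0, 0]
  hand: [41, 41]

```text
time_s: 17.13
eef_pos: [0.4486, -0.1418, 0.2135]
orientation: [0.927, -0.376, 0.002, -0.002]
force: [-0.1, -0.2, 0.3]
width: 0.0461
```

```bash
python3 -c "
from h import *
st();print(arm.get_obs()['ft_torque'])"
```

```text
t 17.13 pos [ 0.4486 -0.1418  0.2135] q [-0.42 -0.07  2.2   0.01  1.01  1.92] F [-0.1 -0.2  0.3] w 46.1
[0.25201772 0.16580916 0.11308054]
```

The force rose by about 2 N and the moment changed, so the foot is on the tray floor. I'll open the jaws gently.

Emit:
carry_out:
  slide:
    - [0, 0, 0]
    - [0, 0, 0]
    - [0, 0, 0]
    - [0, 0, 0]
    - [0, 0, 0]
    - [0, 0, 0]
    - [0, 0, 0]
    - [0, 0, 0]
    - [0, 0, 0]
  rotation:
    - [0, 0, 0]
    - [0, 0, 0]
    - [0, 0, 0]
    - [0, 0, 0]
    - [0, 0, 0]
    - [0, 0, 0]
    - [0, 0, 0]
    - [0, 0, 0]
    - [0, 0, 0]
  hand: [45, 47, 49, 50, 51, 52, 53, 54, 54.5]

```text
time_s: 17.88
eef_pos: [0.4486, -0.1419, 0.2135]
orientation: [0.927, -0.376, 0.003, -0.002]
force: [1.1, -0.5, -1.2]
width: 0.0545
```

```bash
python3 pl.py 18 x
```

```text
t 17.88 pos [ 0.4486 -0.1419  0.2135] q [-0.42 -0.07  2.2   0.    1.01  1.92] F [ 1.1 -0.5 -1.2] w 54.5
foot pred [0.6797 0.0223 0.0021]
```

View pics/a18.png

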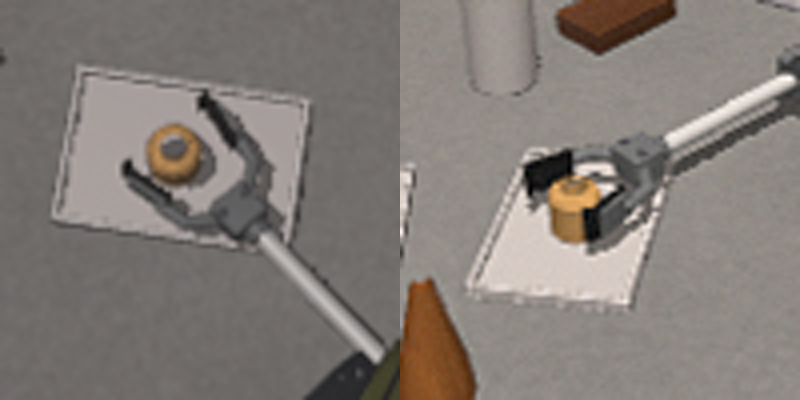

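The foot stands upright between open jaws. The rack is behind the reacher, so I'll centre the jaws and lift straight up rather than retreat along the tube.

Emit:
carry_out:
  slide:
    - [-2, 0, 0]
    - [-3, 0, -3]
    - [0, 0, -8]
    - [0, 0, -12]
    - [0, 0, -15]
    - [0, 0, -15]
    - [0, 0, -15]
    - [0, 0, -15]
    - [0, 0, -10]
    - [0, 0, 0]
  rotation:
    - [0, 0, 0]
    - [0, 0, 0]
    - [0, 0, 0]
    - [0, 0, 0]
    - [0, 0, 0]
    - [0, 0, 0]
    - [0, 0, 0]
    - [0, 0, 0]
    - [0, 0, 0]
    - [0, 0, 0]
  hand: [54.5, 54.5, 54.5, 54.5, 54.5, 54.5, 54.5, 54.5, 54.5, 54.5]

```text
time_s: 18.82
eef_pos: [0.4429, -0.1373, 0.3139]
orientation: [0.927, -0.376, 0.002, -0.002]
force: [0.5, -0.1, -0.8]
width: 0.0546
```

```bash
python3 pl.py 19 x; python3 -c "
from h import *
plan(np.array([.47,-.12,.33]),toolR(flatR(1.5)),maxmm=20,maxdeg=4.5)"
```

```text
t 18.82 pos [ 0.4429 -0.1373  0.3139] q [-0.42 -0.23  2.15  0.    1.22  1.92] F [ 0.5 -0.1 -0.8] w 54.6
foot pred [0.6738 0.0271 0.1024]
dist 37.3 rot [ -0.2  -0.1 -40.1] N 9
slide [[0.9, -3.5, -2.0], [1.1, -3.4, -2.0], [1.4, -3.3, -2.0], [1.7, -3.2, -2.1], [1.9, -3.1, -2.0], [2.1, -2.9, -2.1], [2.4, -2.7, -2.0], [2.6, -2.6, -2.1], [2.7, -2.3, -2.0]]
rotation [[-0.03, -0.01, -4.45], [-0.03, -0.01, -4.45], [-0.03, -0.01, -4.45], [-0.03, -0.01, -4.45], [-0.03, -0.01, -4.45], [-0.03, -0.01, -4.45], [-0.03, -0.01, -4.45], [-0.03, -0.01, -4.45], [-0.03, -0.01, -4.45]]
```

View pics/a19.png

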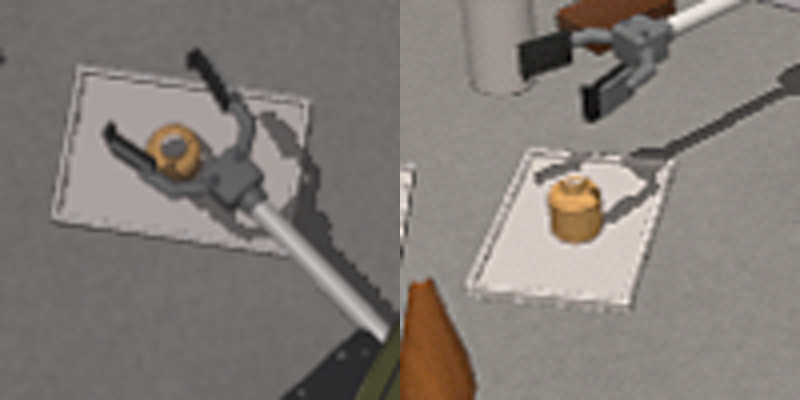

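Emit:
carry_out:
  slide:
    - [1, -3.5, 0]
    - [1, -3.5, 0]
    - [1.4, -3.3, 0]
    - [1.7, -3.2, 0]
    - [2, -3, 0]
    - [2, -3, 0]
    - [2.4, -2.7, 0]
    - [2.6, -2.6, 0]
    - [2.7, -2.3, 0]
    - [0, 0, 0]
  rotation:
    - [0, 0, -3]
    - [0, 0, -4.4]
    - [0, 0, -4.4]
    - [0, 0, -4.4]
    - [0, 0, -4.4]
    - [0, 0, -4.4]
    - [0, 0, -4.4]
    - [0, 0, -4.4]
    - [0, 0, -4.4]
    - [0, 0, 0]
  hand: [53, 51, 50, 49, 48, 48, 48, 48, 48, 48]

```text
time_s: 19.75
eef_pos: [0.4669, -0.118, 0.297]
orientation: [0.999, -0.036, -0.01, -0.005]
force: [0.6, -0.1, -0.5]
width: 0.0483
```

```bash
python3 held.py 20 x; python3 -c "
from h import *
t=cv2.imread('pics/top20.png');cv2.imwrite('pics/v20.png',cv2.resize(t[110:390,60:460],None,fx=2,fy=2))"
```

```text
t 19.75 pos [ 0.4669 -0.118   0.297 ] q [-0.36 -0.16  2.12  0.    1.21  1.28] F [ 0.6 -0.1 -0.5] w 48.3
origin [ 0.5216 -0.0969  0.0943] yaw 1.523 x [ 0.048  0.999 -0.012] z [0.004 0.012 1.   ] bite [0.5338 0.156  0.1113]
```

View pics/v20.png

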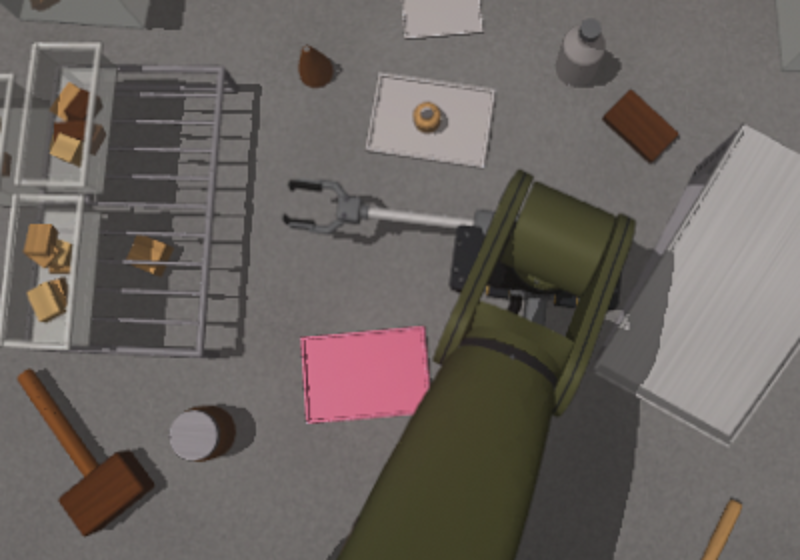

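View pics/side20.png

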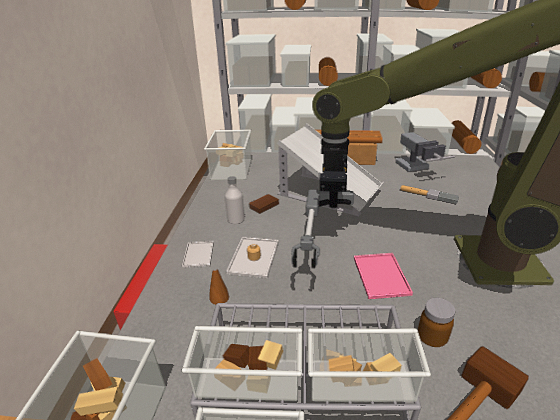

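Emit:
carry_out:
  slide:
    - [0, -12, 5]
    - [0, -13, 12]
    - [0, 0, 16]
    - [0, 0, 16]
    - [0, 0, 14]
    - [0, 0, 10]
    - [0, 0, 5]
    - [0, 0, 0]
  rotation:
    - [0, 0, 0]
    - [0, 0, 0]
    - [0, 0, 0]
    - [0, 0, 0]
    - [0, 0, 0]
    - [0, 0, 0]
    - [0, 0, 0]
    - [0, 0, 0]
  hand: [48, 48, 48, 48, 48, 48, 48, 48]

```text
time_s: 20.52
eef_pos: [0.4655, -0.0921, 0.2147]
orientation: [0.999, -0.045, -0.011, -0.005]
force: [0.2, 1.3, -2.2]
width: 0.0479
```

```bash
python3 -c "
from h import *
st();og,Rr=reachpose();D=np.load('off6.npy');print((og+Rr@D[:3]).round(4),Rr.round(3))"
```

```text
t 20.52 pos [ 0.4655 -0.0921  0.2147] q [-0.31 -0.06  2.18  0.    1.04  1.35] F [ 0.2  1.3 -2.2] w 47.9
[ 0.5204 -0.0722  0.0119] [[ 0.09  -0.996  0.021]
 [ 0.996  0.09  -0.011]
 [ 0.009  0.022  1.   ]]
```

Emit:
carry_out:
  slide:
    - [0, 0, 3]
    - [0, 0, 3]
    - [0, 0, 2]
    - [0, 0, 0]
  rotation:
    - [0, 0, 0]
    - [0, 0, 0]
    - [0, 0, 0]
    - [0, 0, 0]
  hand: [48, 48, 48, 48]

```text
time_s: 20.85
eef_pos: [0.4661, -0.0926, 0.2076]
orientation: [0.999, -0.046, -0.009, -0.005]
force: [-0.5, 0.2, -0.5]
width: 0.048
```

Emit:
carry_out:
  slide:
    - [0, 0, 2]
    - [0, 0, 2]
    - [0, 0, 0]
  rotation:
    - [0, 0, 0]
    - [0, 0, 0]
    - [0, 0, 0]
  hand: [48, 48, 48]

```text
time_s: 21.1
eef_pos: [0.4667, -0.0929, 0.2046]
orientation: [0.999, -0.046, -0.008, -0.004]
force: [0.2, 0.3, -0.3]
width: 0.048
```

Emit:
carry_out:
  slide:
    - [0, 0, 2]
    - [0, 0, 1.5]
    - [0, 0, 0]
  rotation:
    - [0, 0, 0]
    - [0, 0, 0]
    - [0, 0, 0]
  hand: [48, 48, 48]

```text
time_s: 21.35
eef_pos: [0.4669, -0.0929, 0.2012]
orientation: [0.999, -0.046, -0.008, -0.004]
force: [0.6, 0.4, -1.2]
width: 0.0482
```

```bash
python3 held.py 21 x; python3 -c "
from h import *
t=cv2.imread('pics/side21.png');cv2.imwrite('pics/v21.png',cv2.resize(t[150:310,220:400],None,fx=4,fy=3.7))"
```

```text
t 21.35 pos [ 0.4669 -0.0929  0.2012] q [-0.31 -0.03  2.18  0.    1.01  1.35] F [ 0.6  0.4 -1.2] w 48.2
origin [ 0.5231 -0.0736 -0.0013] yaw 1.5021 x [ 0.069  0.998 -0.014] z [-0.001  0.014  1.   ] bite [0.5404 0.1791 0.0151]
```

View pics/v21.png

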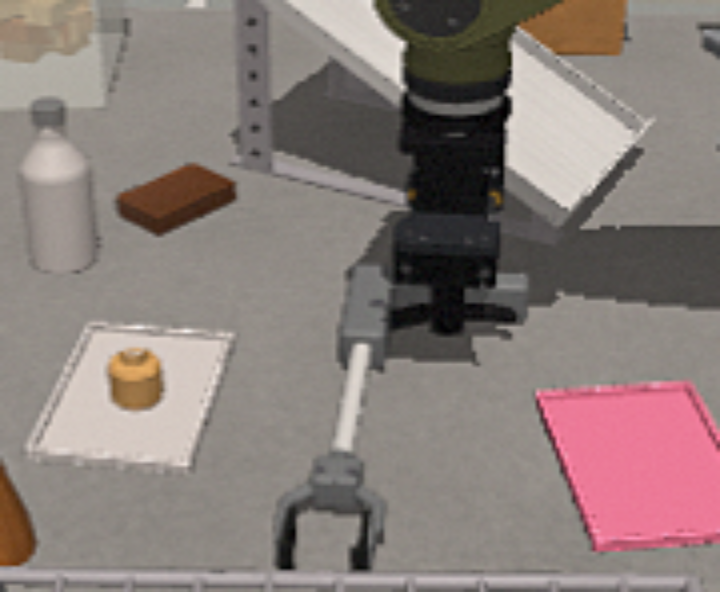

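Emit:
carry_out:
  slide:
    - [0, 0, 2]
    - [0, 0, 2]
    - [0, 0, 0]
  rotation:
    - [0, 0, 0]
    - [0, 0, 0]
    - [0, 0, 0]
  hand: [48, 48, 48]

```text
time_s: 21.7
eef_pos: [0.4674, -0.093, 0.198]
orientation: [0.999, -0.046, -0.007, -0.004]
force: [-1.1, 0.3, -0.4]
width: 0.0482
```

Emit:
carry_out:
  slide:
    - [0, 0, 2]
    - [0, 0, 1]
    - [0, 0, 0]
  rotation:
    - [0, 0, 0]
    - [0, 0, 0]
    - [0, 0, 0]
  hand: [48, 48, 48]

```text
time_s: 21.95
eef_pos: [0.4683, -0.0931, 0.1974]
orientation: [0.999, -0.046, -0.007, -0.004]
force: [-0.3, 0.4, -0.3]
width: 0.0482
```

```bash
python3 -c "
from h import *
st();print(arm.get_obs()['ft_torque'])
t=cams.read_camera('side');cv2.imwrite('pics/side22.png',t);cv2.imwrite('pics/v22.png',cv2.resize(t[195:310,270:370],None,fx=6,fy=5,interpolation=cv2.INTER_LANCZOS4))"
```

```text
t 21.95 pos [ 0.4683 -0.0931  0.1974] q [-0.31 -0.02  2.18  0.01  1.    1.35] F [-0.3  0.4 -0.3] w 48.2
[-0.10980983  0.23911157  0.02363576]
```

View pics/v22.png

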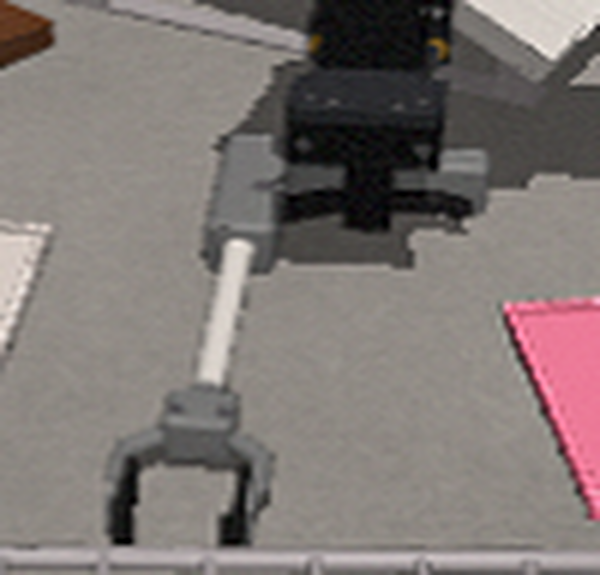

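The force reading has gone from hanging to nearly zero, so the reacher is on the bench. I'll release slowly and withdraw.

Emit:
carry_out:
  slide:
    - [0, 0, 0]
    - [0, 0, 0]
    - [0, 0, 0]
    - [0, 0, 0]
    - [0, 0, 0]
    - [0, 0, 0]
    - [0, 0, 0]
    - [0, 0, 0]
    - [0, 0, 0]
    - [0, 0, 0]
  rotation:
    - [0, 0, 0]
    - [0, 0, 0]
    - [0, 0, 0]
    - [0, 0, 0]
    - [0, 0, 0]
    - [0, 0, 0]
    - [0, 0, 0]
    - [0, 0, 0]
    - [0, 0, 0]
    - [0, 0, 0]
  hand: [50, 52, 54, 56, 58, 61, 65, 70, 76, 80]

```text
time_s: 22.83
eef_pos: [0.4685, -0.0931, 0.1969]
orientation: [0.999, -0.046, -0.006, -0.004]
force: [-0.4, 0.0, -0.4]
width: 0.0769
```

```bash
python3 -c "
from h import *
st()
t=cams.read_camera('side');cv2.imwrite('pics/side23.png',t);cv2.imwrite('pics/v23.png',cv2.resize(t[195:310,270:370],None,fx=6,fy=5,interpolation=cv2.INTER_LANCZOS4))"
```

```text
t 22.83 pos [ 0.4685 -0.0931  0.1969] q [-0.31 -0.02  2.18  0.01  0.99  1.35] F [-0.4  0.  -0.4] w 76.9
```

View pics/v23.png

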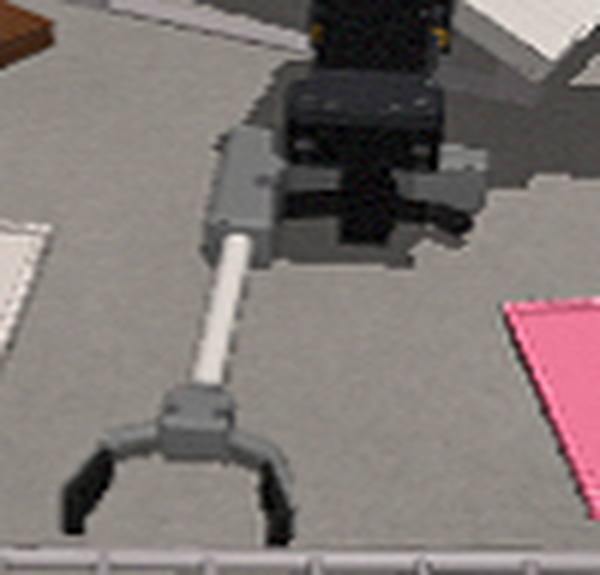

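Released: the reacher did not drop visibly and its jaws are fully open. I'll open the fingers fully and lift away.

Emit:
carry_out:
  slide:
    - [0, 0, 0]
    - [0, 0, 0]
    - [0, 0, -5]
    - [0, 0, -10]
    - [0, 0, -15]
    - [0, 0, -25]
    - [0, 0, -30]
    - [0, 0, -30]
    - [0, 0, -20]
    - [0, 0, 0]
  rotation:
    - [0, 0, 0]
    - [0, 0, 0]
    - [0, 0, 0]
    - [0, 0, 0]
    - [0, 0, 0]
    - [0, 0, 0]
    - [0, 0, 0]
    - [0, 0, 0]
    - [0, 0, 0]
    - [0, 0, 0]
  hand: [85, 90, 88, 88, 88, 88, 88, 88, 88, 88]

```text
time_s: 23.72
eef_pos: [0.4691, -0.0941, 0.341]
orientation: [0.999, -0.046, -0.007, -0.004]
force: [0.5, -0.3, 0.5]
width: 0.0883
```

```bash
python3 -c "
from h import *
st()
for n in('side','top'): cv2.imwrite(f'pics/{n}24.png',cams.read_camera(n))"
```

```text
t 23.72 pos [ 0.4691 -0.0941  0.341 ] q [-0.31 -0.21  2.09  0.    1.29  1.35] F [ 0.5 -0.3  0.5] w 88.3
```

View pics/side24.png

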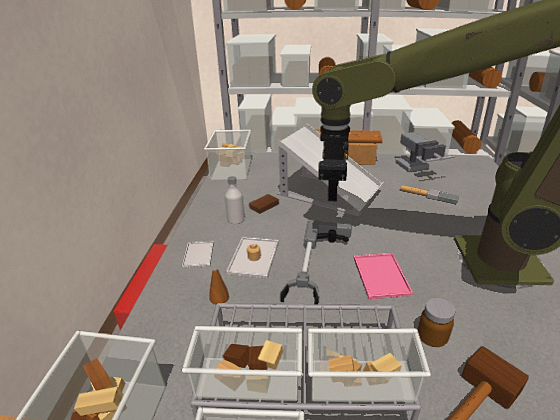

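View pics/top24.png

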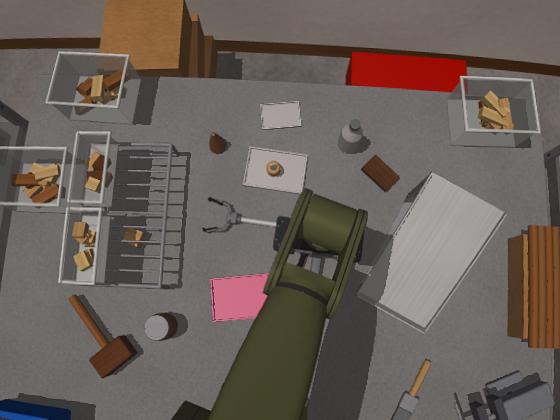

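The side view shows the foot upright in the large white tray at (254,252) and the reacher flat on the bench at (305,265), released. In the top view the bystanders sit at the same pixels as at the start, and the arm is clear of everything. I'll hand the job in.

```bash
python3 -c "
from workcell import workorder
print(workorder.sign_off())"
```

```text
the job is handed in; nothing more can be done
None
```

The foot is standing upright in the larger white tray and the reacher is lying on the bench clear of it. I handed the job in at about 24 s of the 64 s allowed.

- **What I did:** I took the reacher from the rack, slid its open jaws around the foot under the riser and squeezed the trigger. With the foot gripped, I drew it out and set it in the tray. After opening the jaws, I lifted the reacher straight off, laid it flat on the bench between the tray and the riser, and moved the arm away.
- **Last checks:** The final pictures show the foot upright well inside the tray walls and the reacher flat with its jaws open. The fingers are clear, about 0.15 m up. The offcut, cone, glue and slab sit at the same places in the top picture as at the start.
- **Forces:** The highest reading was about 14 N, when the fingertips touched the rack floor before the grasp, and I backed off at once.
- **Disagreements:**
  - The jaw position worked out from the grasp was up to about 8 mm off sideways near the foot; I corrected it from the pictures before squeezing.
  - My estimate of the foot's height when setting it down was 1–2 mm off, so I used the force and moment readings to tell it was down.
  - The force reading when laying the reacher down was less clear. The pictures before and after release showed no visible drop.

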